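# Change over the bench engraver: clear the seals, centre the blanks, shut the guard, start

### The job

Pull the engraver's front guard flap fully down, move every finished round seal from the stage into the wooden tray, and lay each oblong blank from the bench flat in a station of its own, centred on the station's cross midway between the two stops (to within 5 mm), squared up with its long side across from stop to stop. Only when all that is done, push the flap fully shut and press the start button right down and let go; never press the button while the flap is open, and leave the rings, the tweezers and the file on the bench where they are.

Things in the scene. Friction and masses are not known exactly. Their poses are not given: they have to be found in the camera images.
- engraver: Grey bench engraving machine, fixed, 338 mm wide (y). Origin: on the bench under the middle of its stage; x points from its front (the guard flap, robot side) to its back, y left, z up. Stage: bare metal floor 36 mm above the bench, x -50 to +100, y -161 to +161 mm. Side walls at y = +/-165 mm rise to 75 mm. Behind x = 100: housing 110 mm high; column and parked spindle behind x = 125 mm, up to 163 mm
- station0 (a point): Centre of one of the four stage stations, on the stage surface at the engraver's x = 0, y = -114 mm, marked by a thin black cross; axes parallel to the engraver's. A station is the 60 mm gap (along y) between two dark stops, each 16 mm wide (y), 36 mm long (x), 6 mm high, centred 38 mm to either side of the cross
- station1 (a point): Centre of one of the four stage stations, on the stage surface at the engraver's x = 0, y = -38 mm, marked by a thin black cross; axes parallel to the engraver's. A station is the 60 mm gap (along y) between two dark stops, each 16 mm wide (y), 36 mm long (x), 6 mm high, centred 38 mm to either side of the cross
- station2 (a point): Centre of one of the four stage stations, on the stage surface at the engraver's x = 0, y = 38 mm, marked by a thin black cross; axes parallel to the engraver's. A station is the 60 mm gap (along y) between two dark stops, each 16 mm wide (y), 36 mm long (x), 6 mm high, centred 38 mm to either side of the cross
- station3 (a point): Centre of one of the four stage stations, on the stage surface at the engraver's x = 0, y = 114 mm, marked by a thin black cross; axes parallel to the engraver's. A station is the 60 mm gap (along y) between two dark stops, each 16 mm wide (y), 36 mm long (x), 6 mm high, centred 38 mm to either side of the cross
- guard (a joint): Angle of the guard flap, the white bottom-hinged door across the engraver's front, in rad: 0 = shut (upright), 1.35 = fully down (end stop, nearly level). Its hinge line runs along the engraver's y at x = -58, z = 36 mm. Stiff hinge without catch: it stays where it is left and takes about 2 to 5 N at the free edge to move
- guard_edge (a point): Middle of the guard flap's free (upper) edge, 112 mm from the hinge line, on top of the steel rail along it (14 mm thick, 12 mm high); moves with the flap. The flap is 320 mm wide and 8 mm thick below the rail
- start (a joint): Travel of the start button in m: 0 = up, 0.006 = fully pressed, spring return, 5 N; it counts as pressed beyond 0.004
- start_top (a point): Centre of the top of the start button, a grey round cap of 28 mm diameter on a console 95 mm high at the engraver's right (its x -85 to -5, y -235 to -173 mm); pressed straight down
- tray: Shallow open wooden tray for finished seals, fixed, 110 mm (x) x 140 mm (y), 22 mm high, walls 4 mm, floor 4 mm thick; origin under its centre
- blank0: Oblong bare-metal blank, a plain bar 26 mm (its x) x 40 mm (its y) x 14 mm high, about 110 g, lying flat on the bench at the start, any yaw. Origin: centre of its underside. Two to four of the four blanks are present
- blank1: Oblong bare-metal blank, a plain bar 26 mm (its x) x 40 mm (its y) x 14 mm high, about 110 g, lying flat on the bench at the start, any yaw. Origin: centre of its underside. Two to four of the four blanks are present
- blank2: Oblong bare-metal blank, a plain bar 26 mm (its x) x 40 mm (its y) x 14 mm high, about 110 g, lying flat on the bench at the start, any yaw. Origin: centre of its underside. Two to four of the four blanks are present
- blank3: Oblong bare-metal blank, a plain bar 26 mm (its x) x 40 mm (its y) x 14 mm high, about 110 g, lying flat on the bench at the start, any yaw. Origin: centre of its underside. Two to four of the four blanks are present
- seal0: Finished seal, a thick round metal disc 36 mm across and 14 mm high, about 115 g, with a ring engraved on top, lying on the engraver's stage at the start. Origin: centre of its underside. One or two of the four seals are present
- seal1: Finished seal, a thick round metal disc 36 mm across and 14 mm high, about 115 g, with a ring engraved on top, lying on the engraver's stage at the start. Origin: centre of its underside. One or two of the four seals are present
- seal2: Finished seal, a thick round metal disc 36 mm across and 14 mm high, about 115 g, with a ring engraved on top, lying on the engraver's stage at the start. Origin: centre of its underside. One or two of the four seals are present
- seal3: Finished seal, a thick round metal disc 36 mm across and 14 mm high, about 115 g, with a ring engraved on top, lying on the engraver's stage at the start. Origin: centre of its underside. One or two of the four seals are present
- ring0: Bystander, plain finger ring, 23 mm across and 7 mm high, loose on the bench; origin: centre of its underside
- ring1: Bystander, plain finger ring, 23 mm across and 7 mm high, loose on the bench; origin: centre of its underside
- ring2: Bystander, plain finger ring, 25 mm across and 5 mm high, loose on the bench; origin: centre of its underside
- tweezers: Bystander, steel tweezers 144 mm long lying along its x; origin at mid-length on the bench
- file: Bystander, needle file with wooden handle, 185 mm long lying along its x; origin near mid-length on the bench
Not all that is in view belongs to the job. Leave any red or yellow look-alike of the seal1 alone.

How it is judged:
By the outcome, as a careful person would: the job done as asked, in the order asked, and still so for the second after the job is handed in, with the robot touching nothing.
Of blank0, blank1, blank2, blank3 only 2 to 4 are there at a start; the rules pass over those that are not, and their reading is None.
Of seal0, seal1, seal2, seal3 only 1 to 2 are there at a start; the rules pass over those that are not, and their reading is None.
At some moment in a run one of blank0, blank1, blank2, blank3 may be knocked a few centimetres aside while the robot is not near it.
Once in a run the grip may slacken for a moment while it holds something.
It also fails if it takes over 210 s, if anything falls off the work surface, if the arm or the gripper's body presses on something with over 40 N, if the wrist force passes 120 N, or if a joint passes its speed limit or range.

### The arm

A 6-joint arm with a two-finger parallel gripper is mounted at the origin on the work surface. World frame = base frame: x ahead of the robot, y to its left, z up, the work surface at z = 0. Lengths are in m, angles in rad, forces in N, time in s.
With the tool pointing down it reaches from about 0.35 to 0.975 m from the base axis. Payload 4.9 kg.
Tool frame: the origin (TCP) lies between the finger pads; the fingertips stand 14 mm ahead of it and the grasp point (between the pads) lies 5 mm behind it (manip.finger_overhang is the distance from the TCP to the fingertips, in m); z points along the fingers, y is the line along which they close (so a half turn about z gives the same grasp; the last joint's range is limited). The gripper opens to 85 mm and grips with 20 to 120 N. Pads are 22 mm wide; open, the fingers measure 114 mm over their backs; the gripper's body (76 mm by 85 mm) begins 54 mm behind the grasp point. The pads swing forward as they close: fully open they stand 13 mm farther back than shut.
Start: joints at [0.986, 0.053, 1.613, -0, 1.476, -0.119], TCP at [0.281, 0.558, 0.245] pointing down, gripper open.
Joint ranges: [-3.01, 3.01], [-1.01, 2.22], [0.06, 2.58], [-1.02, 4.17], [0.09, 2.62], [-3.14, 3.14]. Speed limits (rad/s): [2.57, 2.57, 3.14, 3.14, 3.14, 3.14].

### API

Orientations are given as a unit quaternion [w, x, y, z].
In Python, from plant import manip, grab_frame gives the robot as it stands.
- The arm moves only by the tool servo_tool, never from a script. Its argument "deltas" is a list that holds one entry, the list of rows, each a list of 5 numbers: the opening in per cent of the stroke, from 0 (shut) to 100 (fully open), then the shift along the world's x, y, z in m, then the turn about the world's z in degrees. A call has exactly 8 rows; each row shifts and turns the commanded pose from where the row before left it; what a row does not reach is not made up. A row lasts 1/10 s, in which the tool goes at most 50 mm and 8.59 degrees, less where a joint would pass 70% of its speed; a pose out of reach is approached as far as the arm can. A call is refused whole if a number of a shift passes 0.05 or a number of a turn 8.59, either way. A call with a gripper value outside its range is refused whole. The fingers move at their own pace and stop on an object; the grip force is fixed at half the most. Time passes only in rows, so rows that do not move let the fingers close, or fill a call up. It gives the time, the measured TCP pose, the force, the opening and the grip force at its end, in the units of the state.
- manip.state(): the state, without advancing time (a new reading comes with each control period).
- grab_frame(name): name is "scene" or "top" or "wrist"; returns a dict with "pixels" (420x560x3 uint8, red, green, blue), "z_map" (420x560 float32, m along the optical axis (not along the pixel's ray), 0 where there is no reading), "fx", "fy", "cx", "cy" (pixels), "rvec" (rotation vector, rad) and "tvec" (3), from world to camera coordinates, as OpenCV has them; the wrist camera has in their place "T_tool_cam" (4x4, takes a point from camera to tool coordinates, whose origin is the TCP and whose axes are the flange's). Camera axes: x right, y down, z forward; pixel columns grow to the right and rows downward; lengths in m; the calibration is good to about 2 mm. A picture is of the moment at which its call begins: read the wrist's pose just before it.
- manip.job_done(): hands the job in; it is judged then, once.
The state is a dict: "time": time; "joint_pos": joint angles; "joint_vel": joint speeds; "joint_efforts": joint torques, N m; "tool_pos": TCP position; "tool_rot": TCP orientation; "contact_force": force on the tool from outside, world axes, zero at the start; "ft_torque": the same for the moment, N m; "gripper_width": opening from 0.0 (shut) to 1.0 (fully open); "grasp_force": force on a finger pad.
Only numpy, scipy, OpenCV 4.12 (cv2) and the standard library are available. Lean on these libraries where they do the work, as an engineer would, in place of code of your own. Each camera call takes 0.05 s, during which the arm holds its last target. There are 200 camera calls.

## Working session

There is one attempt and no reset: what is moved stays moved. The work goes in short steps, Python scripts to look and compute and a tool call to move; the robot and the scene stay as the last step left them, time stands still between calls to the robot, and variables do not carry over. Pictures are saved under pics/ and viewed, at most 14 in all, crops included, and the job is handed in when it is done.

Besides the shell and the picture viewer there is one more tool, called in YAML: its name, and indented under it one key for each argument. servo_tool: Moves the arm, as the interface text tells. Its arguments: {"type":"object","properties":{"deltas":{"type":"array"}},"required":["deltas"]}

```bash
mkdir -p pics; ls; cat > h.py <<'E'
import numpy as np, cv2
from plant import manip, grab_frame
def cam(name):
    s=manip.state(); f=grab_frame(name)
    if name=='wrist':
        w,x,y,z=s['tool_rot']
        from scipy.spatial.transform import Rotation as R
        T=np.eye(4);T[:3,:3]=R.from_quat([x,y,z,w]).as_matrix();T[:3,3]=s['tool_pos']
        f['Twc']=T@np.array(f['T_tool_cam'])
    else:
        T=np.eye(4);T[:3,:3]=cv2.Rodrigues(np.array(f['rvec'],float))[0];T[:3,3]=np.ravel(f['tvec'])
        f['Twc']=np.linalg.inv(T)
    return f
def cloud(f):
    z=f['z_map'];v,u=np.indices(z.shape)
    P=np.stack([(u-f['cx'])/f['fx']*z,(v-f['cy'])/f['fy']*z,z],-1)
    return P@f['Twc'][:3,:3].T+f['Twc'][:3,3]
def save(f,n): cv2.imwrite('pics/'+n,cv2.cvtColor(f['pixels'],cv2.COLOR_RGB2BGR))
def proj(f,p):
    T=np.linalg.inv(f['Twc']);q=T[:3,:3]@np.array(p)+T[:3,3]
    return q[0]/q[2]*f['fx']+f['cx'],q[1]/q[2]*f['fy']+f['cy']
E
python3 - <<'E'
from h import *
for n in('scene','top'):
    f=cam(n);save(f,n+'0.png');np.savez(''+n+'0.npz',P=cloud(f),px=f['pixels']);print(n,f['Twc'].round(3).tolist(),f['fx'])
s=manip.state();print(s)
E
```

```text
pics
scene [[0.784, 0.372, -0.497, 1.245], [0.621, -0.488, 0.613, -0.828], [-0.015, -0.789, -0.614, 0.978], [0.0, 0.0, 0.0, 1.0]] 523.1030774667495
top [[-0.015, -0.994, 0.11, 0.4], [-1.0, 0.012, -0.028, 0.057], [0.026, -0.111, -0.993, 1.18], [0.0, 0.0, 0.0, 1.0]] 396.1928478454963
{'time': 0.1, 'joint_pos': array([ 9.85981372e-01,  5.33379988e-02,  1.61415692e+00, -1.55042680e-05,
        1.47601475e+00, -1.19033546e-01]), 'joint_vel': array([ 0.00079512, -0.00343626, -0.001445  , -0.00075234, -0.0001119 ,
        0.00072475]), 'joint_efforts': array([ 5.80324395e-04, -3.94903064e+01, -3.71361423e+01, -1.23766440e-04,
        3.95740033e-03,  9.43519098e-06]), 'tool_pos': array([0.28042151, 0.55795324, 0.24415656]), 'tool_rot': array([-3.23158700e-04,  2.30790322e-01,  9.73003036e-01, -9.02422435e-04]), 'contact_force': array([-0.20334579, -0.34197897, -1.25437679]), 'ft_torque': array([-0.06230955,  0.02914145,  0.02463368]), 'grasp_force': 0.0, 'gripper_width': 0.9988604685156517}
```

View pics/top0.png

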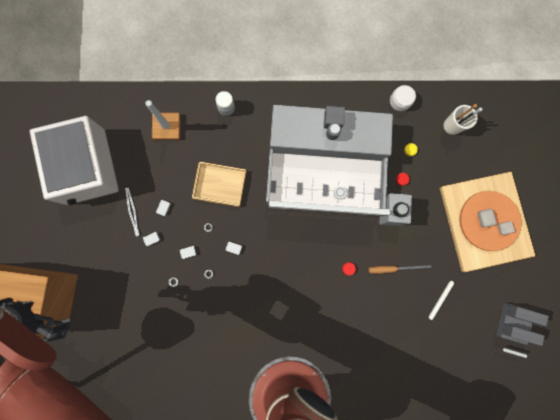

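View pics/scene0.png

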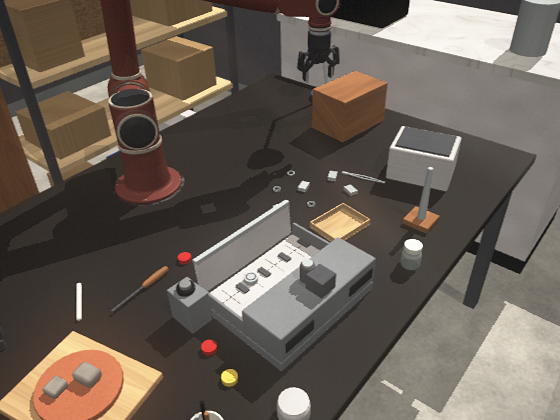

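The top view shows four blanks at about (163,208), (151,239), (188,252) and (233,248). The tray is at (219,184). The engraver's five stops run from (273,187) to (377,195), with a seal at (341,193). The button is at (402,209), and red and yellow decoys sit nearby. The scene view shows one seal on the stage.

```bash
cat > meas.py <<'E'
from h import *
def rects(P,px,zlo,zhi,box,amin=20,extra=None):
    x0,x1,y0,y1=box
    m=(P[...,2]>zlo)&(P[...,2]<zhi)&(P[...,0]>x0)&(P[...,0]<x1)&(P[...,1]>y0)&(P[...,1]<y1)
    if extra is not None:m&=extra
    n,L,st,_=cv2.connectedComponentsWithStats(m.astype(np.uint8))
    out=[]
    for i in range(1,n):
        if st[i,4]<amin:continue
        q=P[L==i];(c,wh,a)=cv2.minAreaRect((q[:,:2]*1000).astype(np.float32))
        out.append((np.round(c,1),np.round(wh,1),round(a,1),round(float(np.median(q[:,2]))*1000,1),int(st[i,4]),px[L==i].mean(0).round()))
    return out
E
python3 - <<'E'
from meas import *
d=np.load('top0.npz');P=d['P'];px=d['px'].astype(int)
def show(t,r):
    print(t);[print(*k) for k in r]
for p in [(163,208),(341,193),(300,170),(330,120),(402,209),(325,209),(219,184),(300,260),(325,191)]:print(p,P[p[1],p[0]].round(4))
br=px.min(-1)>90
show('blanks',rects(P,px,.006,.022,(.2,.9,.1,.7),15,br))
show('house',rects(P,px,.10,.116,(.5,.95,-.35,.1),100))
show('flap',rects(P,px,.13,.165,(.3,.62,-.45,.2),20))
show('stops',rects(P,px,.030,.048,(.45,.75,-.35,.1),15,px.max(-1)<110))
show('seal',rects(P,px,.045,.056,(.45,.75,-.35,.1),15))
show('console',rects(P,px,.085,.12,(.4,.65,-.40,-.1),15))
show('tray',rects(P,px,.016,.03,(.4,.8,.0,.35),15))
E
```

```text
(163, 208) [0.5511 0.3623 0.0157]
(341, 193) [ 0.5844 -0.1585  0.0502]
(300, 170) [ 0.656  -0.0418  0.0389]
(330, 120) [ 0.7641 -0.1145  0.1603]
(402, 209) [ 0.5272 -0.3106  0.1195]
(325, 209) [ 0.5263 -0.0961  0.1479]
(219, 184) [0.6227 0.1993 0.0072]
(300, 260) [ 0.3929 -0.0392  0.0018]
(325, 191) [ 0.5916 -0.1128  0.0453]
blanks
[775.1 339.6] [14.8 15.8] 88.4 21.0 17 [205. 150.  92.]
[622.5 197.2] [135.2 109.8] 79.8 7.9 861 [231. 197. 142.]
[593.1 542.5] [ 2.1 38.8] 14.9 17.0 15 [112. 108. 103.]
[568.5 454.7] [38.2  4.9] 15.4 7.9 17 [167. 168. 165.]
[553.8 362.2] [27.2 39.8] 67.6 16.4 129 [211. 214. 210.]
[507.8 446.4] [71.3 14.6] 11.1 7.9 56 [183. 185. 182.]
[463.3 395. ] [28.2 39.9] 24.6 15.4 137 [210. 213. 209.]
[433.5 155. ] [40.  26.7] 70.9 16.4 124 [218. 220. 217.]
[421.2 288.5] [27.7 39.8] 13.7 15.8 133 [214. 216. 212.]
house
[ 755.7 -128. ] [338.2 122.4] 85.0 112.2 4415 [169. 171. 170.]
[ 530.1 -311.8] [47.5 42.8] 37.1 108.8 138 [86. 86. 85.]
flap
[ 531.3 -109.6] [318.1  14.5] 85.1 149.6 656 [225. 227. 223.]
stops
[608.3  38.3] [11.7 30.8] 89.1 44.5 48 [92. 92. 93.]
seal
[706.5  -0.8] [75.9  2. ] 84.7 50.4 28 [84. 85. 84.]
[ 689.5 -204.1] [62.5  2.4] 84.3 50.3 25 [86. 87. 85.]
[ 662.2 -279. ] [55.2 22.4] 22.4 51.6 27 [110. 111. 110.]
[ 590.5 -273.7] [ 5.5 72.8] 85.0 51.1 30 [122. 123. 122.]
[ 587.9 -156.1] [32.7 34.9] 43.8 52.3 121 [208. 210. 206.]
console
[ 534.1 -313.5] [63.3 80.4] 85.5 98.0 627 [143. 145. 143.]
tray
[780.3 333.2] [33.  39.4] 88.4 22.2 152 [176. 127.  78.]
[622.7 197. ] [140.6 110.6] 79.4 23.7 276 [198. 168. 119.]
[432.5 155.1] [39.6 24.8] 70.8 17.4 70 [220. 223. 219.]
[425.1 295.5] [20.8 32.4] 56.7 17.7 44 [225. 228. 224.]
[418.9 276.8] [10.3 20.3] 45.0 17.3 15 [222. 225. 222.]
```

servo_tool:
  deltas:
    - [[0,0.0176,-0.042,0.002,-4.3],[0,0.0176,-0.042,0.002,-4.3],[0,0.0176,-0.042,0.002,-4.3],[0,0.0176,-0.042,0.002,-4.3],[0,0.0176,-0.042,0.002,-4.3],[0,0.0176,-0.042,0.002,-4.3],[0,0.0176,-0.042,0.002,-4.3],[0,0.0176,-0.042,0.002,-4.3]]

```text
time: 0.9
tool_pos: [0.4216, 0.2206, 0.261]
tool_rot: [-0.0, 0.509, 0.861, -0.0]
contact_force: [1.9, -0.3, 0.7]
gripper_width: -0.001
grasp_force: 0.0
```

servo_tool:
  deltas:
    - [[0,0.0176,-0.042,0,-4.3],[0,0.0176,-0.042,0,-4.3],[0,0.0176,-0.042,0,-4.3],[0,0.0176,-0.042,0,-4.3],[0,0.0176,-0.042,0,-4.3],[0,0.0176,-0.042,0,-4.3],[0,0.0176,-0.042,0,-4.3],[0,0.0176,-0.042,0,-4.3]]

```text
time: 1.7
tool_pos: [0.5625, -0.1154, 0.2607]
tool_rot: [-0.0, 0.741, 0.671, -0.0]
contact_force: [0.3, -0.4, 0.6]
gripper_width: 0.001
grasp_force: 0.0
```

servo_tool:
  deltas:
    - [[0,0,0,0,0],[0,0,0,0,0],[0,0,0,0,0],[0,0,0,0,0],[0,0,0,0,0],[0,0,0,0,0],[0,0,0,0,0],[0,0,0,0,0]]

```text
time: 2.5
tool_pos: [0.5623, -0.1134, 0.2614]
tool_rot: [0.0, 0.74, 0.673, 0.0]
contact_force: [-0.7, -0.6, -0.2]
gripper_width: 0.0
grasp_force: 0.0
```

```bash
python3 - <<'E'
from h import *
s=manip.state();print(s['tool_pos'].round(4),s['tool_rot'].round(4),s['time'],s['gripper_width'],s['joint_pos'].round(2))
f=cam('wrist');save(f,'w1.png');print(np.array(f['T_tool_cam']).round(3).tolist(),f['Twc'].round(3).tolist(),f['fx'])
from meas import *
P=cloud(f);px=f['pixels'].astype(int)
for t,a,b,e in(('flap',.14,.16,None),('stop',.038,.05,px.max(-1)<90),('seal',.046,.058,px.min(-1)>120),('house',.1,.12,None)):
    print(t);[print(*k) for k in rects(P,px,a,b,(.4,.8,-.4,.2),60,e)]
E
```

```text
[ 0.5623 -0.1134  0.2614] [1.000e-04 7.400e-01 6.726e-01 1.000e-04] 2.5 3.114321297672754e-05 [-0.33 -0.08  1.72 -0.    1.5  -0.23]
[[0.001, -0.944, -0.329, 0.085], [1.0, 0.001, 0.002, -0.0], [-0.001, -0.329, 0.944, -0.128], [0.0, 0.0, 0.0, 1.0]] [[0.996, -0.089, -0.03, 0.57], [-0.094, -0.94, -0.328, -0.029], [0.001, 0.329, -0.944, 0.389], [0.0, 0.0, 0.0, 1.0]] 360.8324672068176
flap
[530.9 -90.9] [238.6  14.8] 85.2 146.8 7065 [206. 210. 201.]
[ 740.2 -124.5] [49.2 40. ] 88.6 153.9 2133 [68. 69. 68.]
stop
[606.9  37.9] [13.1 34.3] 85.0 41.3 728 [62. 63. 61.]
[ 693.8 -123. ] [317.2   1.9] 85.2 44.4 1475 [58. 59. 57.]
[551.2  12. ] [39.4  2.2] 85.3 39.4 114 [70. 69. 66.]
seal
[ 586.2 -153.3] [35.4 34.2] 86.2 49.6 861 [203. 207. 197.]
house
[538.1 -77.3] [227.5   1.7] 85.2 110.1 1234 [97. 94. 88.]
[ 751.4 -138.4] [311.1 119.6] 85.5 109.4 39216 [141. 144. 138.]
[ 542.6 -312.7] [38.5 12.4] 78.5 106.4 307 [37. 38. 36.]
```

View pics/w1.png

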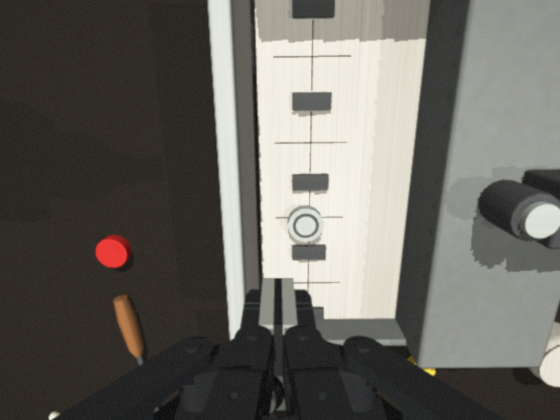

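The wrist view shows the flap edge running down the image at column ~225, the stops, the crosses, and the only seal at (305,225). The path behind the flap is clear, so I'm going down behind it.

servo_tool:
  deltas:
    - [[0,0,0,-0.015,0],[0,0,0,-0.015,0],[0,0,0,-0.015,0],[0,0,0,-0.015,0],[0,0,0,-0.015,0],[0,0,0,-0.015,0],[0,0,0,-0.015,0],[0,0,0,-0.014,0]]

```text
time: 3.35
tool_pos: [0.5622, -0.1136, 0.1409]
tool_rot: [-0.0, 0.74, 0.672, -0.0]
contact_force: [0.5, 0.8, 0.3]
gripper_width: -0.001
grasp_force: 0.0
```

servo_tool:
  deltas:
    - [[0,-0.006,0,0,0],[0,-0.006,0.001,0,0],[0,-0.0092,0.001,-0.0005,0],[0,-0.0091,0.001,-0.0014,0],[0,-0.0089,0.001,-0.0023,0],[0,-0.0086,0.001,-0.0032,0],[0,-0.0083,0.001,-0.004,0],[0,-0.0078,0.001,-0.0049,0]]

```text
time: 4.15
tool_pos: [0.4978, -0.1065, 0.126]
tool_rot: [0.0, 0.74, 0.672, 0.0]
contact_force: [1.0, -0.6, 2.1]
gripper_width: -0.003
grasp_force: 1.0
```

servo_tool:
  deltas:
    - [[0,-0.0073,0.0006,-0.0057,0],[0,-0.0067,0.0006,-0.0065,0],[0,-0.0061,0.0005,-0.0071,0],[0,-0.0054,0.0005,-0.0077,0],[0,-0.0046,0.0004,-0.0082,0],[0,-0.0038,0.0003,-0.0086,0],[0,0,0,0,0],[0,0,0,0,0]]

```text
time: 4.95
tool_pos: [0.464, -0.1035, 0.0814]
tool_rot: [-0.001, 0.74, 0.672, -0.0]
contact_force: [0.5, -0.0, 0.6]
gripper_width: -0.0
grasp_force: 0.0
```

servo_tool:
  deltas:
    - [[0,-0.002,0,-0.004,0],[0,-0.001,0,-0.004,0],[0,0,0,-0.003,0],[0,0,0,-0.002,0],[0,0,0,-0.001,0],[0,0,0,0,0],[0,0,0,0,0],[0,0,0,0,0]]

```text
time: 5.75
tool_pos: [0.4618, -0.1039, 0.0717]
tool_rot: [-0.001, 0.74, 0.673, -0.001]
contact_force: [-11.9, 4.3, 25.1]
gripper_width: -0.004
grasp_force: 10.5
```

```bash
python3 - <<'E'
from h import *
f=cam('top');save(f,'top1.png');P=cloud(f)
m=(P[...,0]>.4)&(P[...,0]<.56)&(P[...,1]>-.25)&(P[...,1]<.04)&(P[...,2]>.03)&(P[...,2]<.13)
# profile in engraver frame
o=np.array([.5935,-.1135]);a=np.deg2rad(-4.9);ex=np.array([np.cos(a),np.sin(a)]);ey=np.array([-ex[1],ex[0]])
q=P[m];xe=(q[:,:2]-o)@ex;ye=(q[:,:2]-o)@ey
k=(np.abs(ye)>.07)
for lo in np.arange(-.19,-.04,.01):
    j=k&(xe>=lo)&(xe<lo+.01)
    if j.sum():print(round(lo+.005,3),np.median(q[j,2]).round(4),j.sum())
E
```

```text
-0.165 0.0671 66
-0.155 0.0679 101
-0.145 0.0624 106
-0.135 0.0602 93
-0.125 0.0579 88
-0.115 0.056 86
-0.105 0.0537 89
-0.095 0.0511 94
-0.085 0.0495 90
-0.075 0.047 88
-0.065 0.0448 108
-0.055 0.0434 109
-0.045 0.038 115
```

servo_tool:
  deltas:
    - [[0,0,0,0.02,0],[0,0,0,0.04,0],[0,0,0,0.04,0],[70,0.03,-0.012,0,0],[70,0.03,-0.012,0,0],[70,0.03,-0.012,0,0],[70,0.03,-0.012,0,0],[70,0.005,-0.002,0,0]]

```text
time: 6.6
tool_pos: [0.5885, -0.1548, 0.1676]
tool_rot: [0.0, 0.74, 0.672, 0.0]
contact_force: [-0.3, 0.1, -0.1]
gripper_width: 0.7
grasp_force: 0.0
```

servo_tool:
  deltas:
    - [[70,0,0,0,0],[70,0,0,-0.03,0],[70,0,0,-0.03,0],[70,0,0,-0.03,0],[70,0,0,-0.015,0],[70,0,0,0,0],[70,0,0,0,0],[70,0,0,0,0]]

```text
time: 7.4
tool_pos: [0.5878, -0.1542, 0.0655]
tool_rot: [0.002, 0.74, 0.672, 0.001]
contact_force: [-0.4, -0.7, 0.5]
gripper_width: 0.702
grasp_force: 0.0
```

```bash
python3 - <<'E'
from h import *
f=cam('wrist');save(f,'w2.png')
from meas import *
P=cloud(f);px=f['pixels'].astype(int)
for t,a,b,e in(('stop',.038,.05,px.max(-1)<90),('seal',.046,.058,px.min(-1)>110)):
    print(t);[print(*k) for k in rects(P,px,a,b,(.4,.8,-.4,.2),60,e)]
print(manip.state()['tool_pos'])
E
```

```text
stop
[600.2 -40.5] [ 8.2 35.5] 84.8 41.1 2339 [57. 57. 56.]
[ 693.6 -124.9] [159.1   3. ] 85.2 44.0 6631 [33. 34. 33.]
[ 594.2 -111.7] [16.3 35.4] 85.6 41.2 2896 [62. 63. 61.]
[ 600.8 -144.7] [ 1.9 14.5] 31.2 43.1 112 [78. 80. 75.]
[ 586.3 -153.7] [25.9 25.1] 85.5 49.5 557 [63. 64. 62.]
[ 587.9 -187.2] [17.7 35.4] 84.5 41.1 1998 [60. 60. 59.]
seal
[ 495.3 -123.4] [189.1  46.4] 72.8 49.3 26774 [178. 175. 163.]
[ 586.3 -153.6] [34.9 35.7] 22.2 49.2 1817 [137. 141. 132.]
[ 586.1 -153.4] [19.6 19.1] 85.8 50.0 1310 [138. 142. 133.]
[ 0.58782558 -0.15420405  0.06550964]
```

View pics/w2.png

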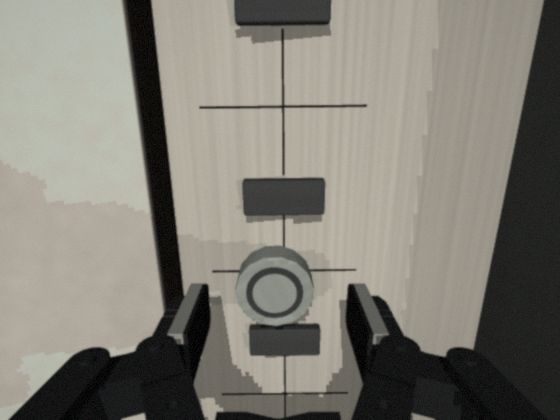

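The wrist view shows the seal at (275,290) centred between the open fingers, with stop 0 at (284,196) and the cross lines in view.

servo_tool:
  deltas:
    - [[70,0,0,-0.007,0],[70,0,0,-0.006,0],[0,0,0,0,0],[0,0,0,0,0],[0,0,0,0,0],[0,0,0,0,0],[0,0,0,0,0],[0,0,0,0,0]]

```text
time: 8.25
tool_pos: [0.5864, -0.1537, 0.0501]
tool_rot: [-0.0, 0.74, 0.672, -0.0]
contact_force: [-0.6, -0.2, -0.5]
gripper_width: 0.395
grasp_force: 59.7
```

servo_tool:
  deltas:
    - [[0,0,0,0.02,0],[0,0,0,0.03,0],[0,0,0,0.03,0],[0,0,0,0.02,0],[0,0,0,0,0],[0,0,0,0,0],[0,0,0,0,0],[0,0,0,0,0]]

```text
time: 9.05
tool_pos: [0.5854, -0.1533, 0.1479]
tool_rot: [-0.002, 0.74, 0.672, -0.001]
contact_force: [0.1, 0.1, -1.8]
gripper_width: 0.395
grasp_force: 59.8
```

servo_tool:
  deltas:
    - [[0,0.0046,0.0438,0,0],[0,0.0046,0.0438,0,0],[0,0.0046,0.0438,0,0],[0,0.0046,0.0438,0,0],[0,0.0046,0.0438,0,0],[0,0.0046,0.0438,0,0],[0,0.0046,0.0438,0,0],[0,0.005,0.0438,0,0]]

```text
time: 9.85
tool_pos: [0.623, 0.1984, 0.1487]
tool_rot: [-0.0, 0.74, 0.672, -0.001]
contact_force: [0.4, -0.4, -0.8]
gripper_width: 0.394
grasp_force: 59.8
```

servo_tool:
  deltas:
    - [[0,0,0,0,0],[0,0,0,-0.03,0],[0,0,0,-0.03,0],[0,0,0,-0.03,0],[0,0,0,-0.02,0],[0,0,0,-0.01,0],[0,0,0,0,0],[0,0,0,0,0]]

```text
time: 10.65
tool_pos: [0.6243, 0.1965, 0.0309]
tool_rot: [0.0, 0.74, 0.672, 0.0]
contact_force: [0.8, 0.3, -0.9]
gripper_width: 0.402
grasp_force: 59.9
```

servo_tool:
  deltas:
    - [[0,0,0,-0.007,0],[0,0,0,-0.004,0],[0,0,0,0,0],[58,0,0,0,0],[58,0,0,0,0],[58,0,0,0.01,0],[58,0,0,0.04,0],[58,0,0,0.05,0]]

```text
time: 11.45
tool_pos: [0.6218, 0.1963, 0.1181]
tool_rot: [-0.001, 0.74, 0.672, -0.002]
contact_force: [0.6, 0.3, 0.8]
gripper_width: 0.582
grasp_force: 0.0
```

servo_tool:
  deltas:
    - [[58,-0.02,0,0.02,-1.8],[58,-0.03,-0.005,0,-1.8],[58,-0.03,-0.005,0,-1.8],[58,-0.03,-0.008,0,-1.8],[58,-0.03,-0.008,0,-1.8],[58,-0.03,-0.008,0,-1.8],[58,-0.02,-0.008,0,-1.8],[58,0,0,0,-1.8]]

```text
time: 12.25
tool_pos: [0.4318, 0.1543, 0.1398]
tool_rot: [0.0, 0.819, 0.574, 0.0]
contact_force: [0.1, 0.5, -0.7]
gripper_width: 0.581
grasp_force: 0.0
```

```bash
cat > w.py <<'E'
import sys
from meas import *
from scipy.spatial.transform import Rotation as R
def pose():
    s=manip.state();w,x,y,z=s['tool_rot'];M=R.from_quat([x,y,z,w]).as_matrix()
    print('tcp',(s['tool_pos']*1000).round(1),'psi',np.degrees(np.arctan2(M[1,1],M[0,1])).round(1),'t',round(s['time'],2),'grip',round(s['gripper_width'],3))
def blanks(n,zb=0,box=(.3,.75,.0,.6),fn=None):
    pose();f=cam(n)
    if fn:save(f,fn)
    P=cloud(f);px=f['pixels'].astype(int)
    for k in rects(P,px,zb+.010,zb+.020,box,80,px.min(-1)>70):
        c,(w,h),a=k[:3]
        print(n,c,'short',min(w,h),'long',max(w,h),'psi',round((a if w<h else a+90)%180,1),'z',k[3],k[4])
    return f,P,px
E
python3 - <<'E'
from w import *
blanks('wrist',fn='w3.png');blanks('top')
E
```

```text
tcp [431.8 154.3 139.8] psi -20.0 t 12.25 grip 0.581
wrist [419.9 291.3] short 26.1 long 40.5 psi 15.8 z 13.2 2751
wrist [621.1 197.1] short 32.9 long 35.3 psi 175.7 z 17.7 2801
wrist [595.9 137. ] short 1.8 long 77.4 psi 80.0 z 15.3 439
wrist [430.7 158.3] short 25.7 long 40.2 psi 159.5 z 13.2 1792
wrist [593.6  58. ] short 3.8 long 69.5 psi 87.3 z 15.1 665
tcp [433.  154.5 140.2] psi -20.0 t 12.3 grip 0.581
top [553.6 361.8] short 26.5 long 40.0 psi 69.2 z 16.4 123
top [462.8 395.3] short 26.4 long 39.9 psi 24.9 z 15.9 126
```

servo_tool:
  deltas:
    - [[58,-0.0015,0.0035,0,0],[58,0,0,-0.02,0],[58,0,0,-0.03,0],[58,0,0,-0.03,0],[58,0,0,-0.02,0],[58,0,0,0,0],[58,0,0,0,0],[58,0,0,0,0]]

```text
time: 13.15
tool_pos: [0.4337, 0.1586, 0.0409]
tool_rot: [0.001, 0.818, 0.575, 0.001]
contact_force: [0.1, 0.1, 0.1]
gripper_width: 0.582
grasp_force: 0.0
```

```bash
python3 - <<'E'
from w import *
blanks('wrist',fn='w4.png')
E
```

```text
tcp [433.7 158.6  40.9] psi -19.9 t 13.15 grip 0.582
wrist [421.3 285.1] short 26.5 long 28.2 psi 15.9 z 13.1 3807
wrist [562.5 189. ] short 3.2 long 96.2 psi 169.7 z 14.9 3773
wrist [430.5 158. ] short 26.1 long 40.7 psi 160.8 z 13.1 3969
```

View pics/w4.png

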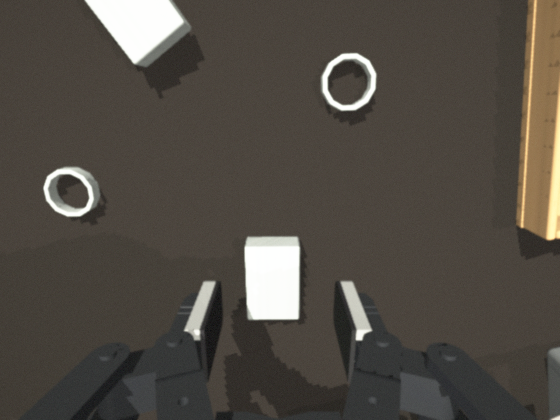

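The blank sits at (272,277), between the fingers at columns 208 and 350. Two rings at (70,192) and (349,82) are clear of the gripper.

servo_tool:
  deltas:
    - [[58,-0.003,0,-0.01,0],[58,0,0,-0.01,0],[58,0,0,-0.005,0],[0,0,0,0,0],[0,0,0,0,0],[0,0,0,0,0],[0,0,0,0,0],[0,0,0,0,0]]

```text
time: 14.0
tool_pos: [0.4291, 0.1582, 0.0142]
tool_rot: [-0.0, 0.819, 0.574, 0.0]
contact_force: [-0.1, -0.5, -0.5]
gripper_width: 0.289
grasp_force: 60.7
```

servo_tool:
  deltas:
    - [[0,0,0,0,0],[0,0,0,0.02,0],[0,0,0,0.04,0],[0,0,0,0.04,0],[0,0,0,0.04,0],[0,0,0,0,0],[0,0,0,0,0],[0,0,0,0,0]]

```text
time: 14.8
tool_pos: [0.4281, 0.158, 0.1525]
tool_rot: [-0.001, 0.819, 0.574, -0.001]
contact_force: [0.0, -0.1, -1.6]
gripper_width: 0.282
grasp_force: 60.8
```

servo_tool:
  deltas:
    - [[0,0.0215,-0.0195,0,1.9],[0,0.0215,-0.0195,0,1.9],[0,0.0215,-0.0195,0,1.9],[0,0.0215,-0.0195,0,1.9],[0,0.0215,-0.0195,0,1.9],[0,0.0215,-0.0195,0,1.9],[0,0.0215,-0.0195,0,1.9],[0,0.0215,-0.0195,0,1.9]]

```text
time: 15.6
tool_pos: [0.6005, 0.0014, 0.151]
tool_rot: [-0.002, 0.735, 0.678, -0.002]
contact_force: [0.4, -0.6, 0.6]
gripper_width: 0.287
grasp_force: 60.7
```

```bash
python3 - <<'E'
from w import *
pose()
E
```

```text
tcp [600.5   1.4 151. ] psi -4.6 t 15.6 grip 0.287
```

servo_tool:
  deltas:
    - [[0,0.003,0.0005,-0.02,-0.3],[0,0,0,-0.03,0],[0,0,0,-0.025,0],[0,0,0,-0.01,0],[0,0,0,0,0],[0,0,0,0,0],[0,0,0,0,0],[0,0,0,0,0]]

```text
time: 16.4
tool_pos: [0.6053, 0.0027, 0.0709]
tool_rot: [0.001, 0.737, 0.676, 0.001]
contact_force: [-0.2, -0.9, -0.0]
gripper_width: 0.286
grasp_force: 60.7
```

```bash
cat >> w.py <<'E'
def stage(fn=None,zlo=.044,zhi=.075):
    pose();f=cam('wrist')
    if fn:save(f,fn)
    P=cloud(f);px=f['pixels'].astype(int);b=(.45,.66,-.32,.08)
    for k in rects(P,px,.0385,.0455,b,300,px.max(-1)<100):
        c,(w,h),a=k[:3]
        print('stop',c,k[1],a,k[4])
    for k in rects(P,px,zlo,zhi,b,300,px.min(-1)>70):
        c,(w,h),a=k[:3];print('obj',c,k[1],a,k[3],k[4])
    return f,P,px
E
python3 - <<'E'
from w import *
stage('w5.png')
E
```

```text
tcp [605.3   2.7  70.9] psi -5.0 t 16.4 grip 0.286
stop [606.7  35.5] [ 7.1 35.5] 85.3 1072
stop [548.   12.5] [40.4  8.7] 85.1 1244
stop [601.3 -41.8] [ 5.7 32.6] 85.1 308
obj [609.5  52.5] [  8.8 101.7] 85.2 73.1 9600
obj [501.3  -3.8] [127.1  56.4] 74.4 49.8 22579
obj [607.3   3.3] [41.2 46.9] 83.5 69.8 6388
```

View pics/w5.png

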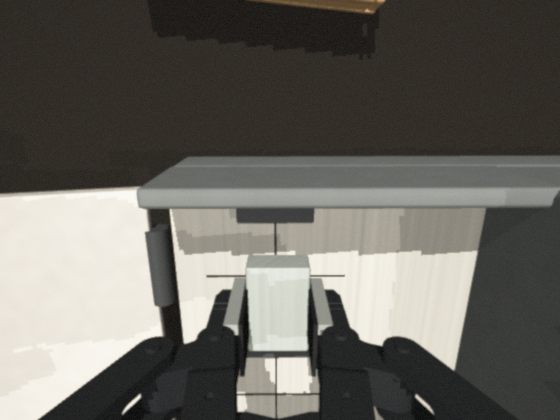

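The held blank spans columns 248–308 over the cross, whose vertical line is at column ~276. It is about 1 mm off. I'm lowering it now.

servo_tool:
  deltas:
    - [[0,-0.0013,-0.001,-0.008,0],[0,0,0,-0.008,0],[0,0,0,-0.004,0],[0,0,0,0,0],[0,0,0,0,0],[58,0,0,0,0],[58,0,0,0,0],[58,0,0,0,0]]

```text
time: 17.25
tool_pos: [0.6026, 0.0017, 0.0486]
tool_rot: [-0.0, 0.737, 0.676, -0.0]
contact_force: [-0.0, 0.3, -0.4]
gripper_width: 0.579
grasp_force: 0.0
```

servo_tool:
  deltas:
    - [[58,0,0,0.02,0],[58,0,0,0.03,0],[58,0,0,0.03,0],[58,0,-0.02,0.02,0],[58,0,-0.02,0,0],[58,0,0,0,0],[58,0,0,0,0],[58,0,0,0,0]]

```text
time: 18.05
tool_pos: [0.6023, -0.0376, 0.1481]
tool_rot: [-0.001, 0.737, 0.676, -0.0]
contact_force: [0.1, 0.3, 0.7]
gripper_width: 0.577
grasp_force: 0.0
```

```bash
python3 - <<'E'
from w import *
stage('w6.png',.045,.056)
blanks('top')
E
```

```text
tcp [602.3 -37.6 148.1] psi -5.0 t 18.05 grip 0.577
stop [607.   39.3] [15.6 36. ] 85.1 1501
stop [548.1  12.2] [40.2  8.3] 85.5 734
stop [600.7 -35.9] [16.4 34.2] 84.9 1099
stop [ 594.7 -111.3] [16.6 34.2] 84.0 847
stop [ 588.3 -186.8] [17.1 35.9] 87.3 712
obj [491.  -34.6] [183.9  59.4] 83.5 50.6 20240
obj [602.7   2.2] [40.2 25.9] 84.6 49.2 2555
tcp [602.3 -37.5 148.1] psi -5.0 t 18.1 grip 0.578
top [553.4 361.9] short 25.9 long 39.5 psi 69.0 z 15.7 119
top [462.1 395.3] short 26.2 long 40.3 psi 24.3 z 16.2 125
top [422.4 288.8] short 25.8 long 39.3 psi 15.2 z 16.2 123
```

servo_tool:
  deltas:
    - [[58,-0.0228,0.0411,0,2.6],[58,-0.0228,0.0411,0,2.6],[58,-0.0228,0.0411,0,2.6],[58,-0.0228,0.0411,0,2.6],[58,-0.0228,0.0411,0,2.6],[58,-0.0228,0.0411,0,2.6],[58,-0.0228,0.0411,0,2.6],[58,-0.0228,0.0411,0,2.4]]

```text
time: 18.95
tool_pos: [0.4188, 0.2924, 0.1491]
tool_rot: [-0.0, 0.604, 0.797, 0.0]
contact_force: [1.2, -0.3, 0.3]
gripper_width: 0.582
grasp_force: 0.0
```

servo_tool:
  deltas:
    - [[58,0,0,0,0],[58,0,0,-0.02,0],[58,0,0,-0.03,0],[58,0,0,-0.03,0],[58,0,0,-0.02,0],[58,0,0,0,0],[58,0,0,0,0],[58,0,0,0,0]]

```text
time: 19.75
tool_pos: [0.4217, 0.2909, 0.0508]
tool_rot: [0.001, 0.605, 0.797, 0.001]
contact_force: [0.2, 0.3, 0.1]
gripper_width: 0.578
grasp_force: 0.0
```

```bash
python3 - <<'E'
from w import *
blanks('wrist')
E
```

```text
tcp [421.7 290.9  50.8] psi 15.6 t 19.75 grip 0.578
wrist [460.1 398.1] short 26.9 long 40.3 psi 24.8 z 13.2 6228
wrist [536.2 361.6] short 14.5 long 30.2 psi 30.1 z 13.0 930
wrist [419.8 291.9] short 26.0 long 40.3 psi 15.6 z 13.2 3643
wrist [585.7 276.6] short 3.1 long 16.5 psi 82.1 z 14.5 143
```

servo_tool:
  deltas:
    - [[58,-0.001,0.001,-0.015,0],[58,0,0,-0.015,0],[58,0,0,-0.005,0],[0,0,0,0,0],[0,0,0,0,0],[0,0,0,0,0],[0,0,0,0,0],[0,0,0,0,0]]

```text
time: 20.6
tool_pos: [0.4194, 0.2915, 0.0142]
tool_rot: [-0.0, 0.605, 0.797, -0.0]
contact_force: [0.1, 0.5, -1.2]
gripper_width: 0.283
grasp_force: 60.7
```

servo_tool:
  deltas:
    - [[0,0,0,0,0],[0,0,0,0.02,0],[0,0,0,0.04,0],[0,0,0,0.04,0],[0,0,0,0.04,0],[0,0.0162,-0.0332,0,-1.9],[0,0.0162,-0.0332,0,-1.9],[0,0.0162,-0.0332,0,-1.9]]

```text
time: 21.4
tool_pos: [0.4683, 0.191, 0.1546]
tool_rot: [0.0, 0.643, 0.765, 0.0]
contact_force: [0.8, -0.1, -1.6]
gripper_width: 0.287
grasp_force: 60.6
```

servo_tool:
  deltas:
    - [[0,0.0162,-0.0332,0,-1.9],[0,0.0162,-0.0332,0,-1.9],[0,0.0162,-0.0332,0,-1.9],[0,0.0162,-0.0332,0,-1.9],[0,0.0162,-0.0332,0,-1.9],[0,0.0162,-0.0332,0,-1.9],[0,0.0162,-0.0332,0,-1.9],[0,0.0162,-0.0332,0,-1.7]]

```text
time: 22.2
tool_pos: [0.5978, -0.0751, 0.1538]
tool_rot: [-0.0, 0.738, 0.674, -0.0]
contact_force: [0.4, 0.5, -0.5]
gripper_width: 0.286
grasp_force: 60.5
```

servo_tool:
  deltas:
    - [[0,0,0,0,0],[0,0,0,-0.02,0],[0,0,0,-0.03,0],[0,0,0,-0.02,0],[0,0,0,-0.01,0],[0,0,0,0,0],[0,0,0,0,0],[0,0,0,0,0]]

```text
time: 23.0
tool_pos: [0.5988, -0.0738, 0.076]
tool_rot: [0.001, 0.738, 0.675, 0.001]
contact_force: [-0.4, -0.1, -0.8]
gripper_width: 0.289
grasp_force: 60.6
```

```bash
python3 - <<'E'
from w import *
stage('w7.png',.062,.08)
E
```

```text
tcp [598.8 -73.8  76. ] psi -5.1 t 23.0 grip 0.289
stop [606.9  39.1] [15.3 36.2] 85.3 3837
stop [547.7  12.2] [40.3  9.3] 85.5 1907
stop [600.6 -36.1] [16.5 35.6] 85.5 2518
obj [598.7 -73.8] [41.4 37.7] 85.6 74.8 6175
```

servo_tool:
  deltas:
    - [[0,0.0005,0,-0.01,0],[0,0,0,-0.01,0],[0,0,0,-0.006,0],[0,0,0,0,0],[0,0,0,0,0],[58,0,0,0,0],[58,0,0,0,0],[58,0,0,0,0]]

```text
time: 23.85
tool_pos: [0.5978, -0.0736, 0.0474]
tool_rot: [-0.0, 0.738, 0.675, -0.0]
contact_force: [-0.3, 0.1, 0.6]
gripper_width: 0.579
grasp_force: 0.0
```

servo_tool:
  deltas:
    - [[58,0,0,0.02,0],[58,0,0,0.03,0],[58,0,0,0.03,0],[58,0,-0.01,0.02,0],[58,0,-0.01,0,0],[58,0,0,0,0],[58,0,0,0,0],[58,0,0,0,0]]

```text
time: 24.65
tool_pos: [0.597, -0.0932, 0.1458]
tool_rot: [-0.002, 0.738, 0.675, -0.001]
contact_force: [-0.7, 0.3, -0.5]
gripper_width: 0.578
grasp_force: 0.0
```

```bash
python3 - <<'E'
from w import *
stage(None,.045,.056)
blanks('top')
E
```

```text
tcp [597.  -93.2 145.8] psi -5.1 t 24.65 grip 0.578
stop [606.8  36.9] [11.6 36.1] 85.0 1442
stop [547.9  12.6] [39.5  9.2] 84.5 978
stop [600.8 -35.9] [15.8 35.1] 84.8 1406
stop [ 594.5 -111.4] [16.  35.3] 85.0 1054
stop [ 587.9 -187. ] [17.4 35.6] 86.6 848
stop [ 582.3 -258.4] [10.1 35.4] 82.3 348
obj [488.5 -64.1] [231.   58.3] 85.1 50.6 29514
obj [602.6   2.2] [39.6 26. ] 85.1 49.1 3302
obj [598.3 -73.8] [40.1 25.9] 84.9 49.1 2393
tcp [597.2 -93.2 146.2] psi -5.1 t 24.7 grip 0.577
top [554.  362.8] short 27.4 long 39.8 psi 66.7 z 16.0 119
top [462.5 395.4] short 26.2 long 40.0 psi 25.6 z 15.6 125
```

servo_tool:
  deltas:
    - [[58,-0.0125,0.0446,0,2.7],[58,-0.0125,0.0446,0,2.7],[58,-0.0125,0.0446,0,2.7],[58,-0.0125,0.0446,0,2.7],[58,-0.0125,0.0446,0,2.7],[58,-0.0125,0.0446,0,2.7],[58,-0.0125,0.0446,0,2.7],[58,-0.0125,0.0446,0,2.7]]

```text
time: 25.55
tool_pos: [0.497, 0.265, 0.1478]
tool_rot: [-0.0, 0.597, 0.802, -0.0]
contact_force: [0.7, -0.1, 0.1]
gripper_width: 0.575
grasp_force: 0.0
```

servo_tool:
  deltas:
    - [[58,-0.0125,0.0446,0,2.7],[58,-0.0125,0.0446,0,2.7],[58,-0.012,0.0446,0,2.7],[58,0,0,-0.02,0],[58,0,0,-0.03,0],[58,0,0,-0.03,0],[58,0,0,-0.015,0],[58,0,0,0,0]]

```text
time: 26.35
tool_pos: [0.459, 0.3956, 0.0498]
tool_rot: [-0.001, 0.54, 0.842, -0.003]
contact_force: [0.8, -0.5, -0.1]
gripper_width: 0.576
grasp_force: 0.0
```

```bash
python3 - <<'E'
from w import *
blanks('wrist')
E
```

```text
tcp [459.  395.6  49.8] psi 24.6 t 26.35 grip 0.576
wrist [460.  398.4] short 26.1 long 40.8 psi 24.3 z 13.2 3716
```

servo_tool:
  deltas:
    - [[58,0,0.0015,-0.015,0],[58,0,0,-0.015,0],[58,0,0,-0.005,0],[0,0,0,0,0],[0,0,0,0,0],[0,0,0,0,0],[0,0,0,0,0],[0,0,0,0,0]]

```text
time: 27.2
tool_pos: [0.4613, 0.3985, 0.0184]
tool_rot: [0.0, 0.54, 0.842, 0.0]
contact_force: [-0.7, 0.2, -1.6]
gripper_width: 0.279
grasp_force: 60.4
```

servo_tool:
  deltas:
    - [[0,0,0,0,0],[0,0,0,0.02,0],[0,0,0,0.04,0],[0,0,0,0.04,0],[0,0,0,0.04,0],[0,0.0101,-0.0421,0,-2.3],[0,0.0101,-0.0421,0,-2.3],[0,0.0101,-0.0421,0,-2.3]]

```text
time: 28.0
tool_pos: [0.4917, 0.2711, 0.1589]
tool_rot: [0.0, 0.59, 0.807, 0.001]
contact_force: [-0.2, -0.6, -1.1]
gripper_width: 0.283
grasp_force: 60.5
```

servo_tool:
  deltas:
    - [[0,0.0101,-0.0421,0,-2.3],[0,0.0101,-0.0421,0,-2.3],[0,0.0101,-0.0421,0,-2.3],[0,0.0101,-0.0421,0,-2.3],[0,0.0101,-0.0421,0,-2.3],[0,0.0101,-0.0421,0,-2.3],[0,0.0101,-0.0421,0,-2.3],[0,0.0101,-0.0421,0,-2.3]]

```text
time: 28.8
tool_pos: [0.5724, -0.0665, 0.1583]
tool_rot: [0.0, 0.712, 0.702, 0.0]
contact_force: [0.6, -0.1, -1.0]
gripper_width: 0.286
grasp_force: 60.5
```

servo_tool:
  deltas:
    - [[0,0.0101,-0.0421,0,-2.3],[0,0.0101,-0.0421,0,-2.0],[0,0,0,-0.01,0],[0,0,0,-0.03,0],[0,0,0,-0.03,0],[0,0,0,-0.01,0],[0,0,0,0,0],[0,0,0,0,0]]

```text
time: 29.6
tool_pos: [0.5931, -0.1487, 0.0793]
tool_rot: [0.001, 0.737, 0.676, 0.0]
contact_force: [1.2, 0.1, -1.7]
gripper_width: 0.282
grasp_force: 60.5
```

```bash
python3 - <<'E'
from w import *
stage('w8.png',.062,.08)
E
```

```text
tcp [ 593.1 -148.7   79.3] psi -5.0 t 29.6 grip 0.282
stop [600.7 -36.1] [16.3 35.6] 85.1 3797
stop [ 594.4 -111.7] [16.2 35.7] 85.2 2420
obj [ 593.2 -148.6] [41.9 37.4] 86.4 74.2 5776
```

servo_tool:
  deltas:
    - [[0,-0.001,-0.0005,-0.01,0],[0,0,0,-0.009,0],[0,0,0,-0.005,0],[0,0,0,0,0],[0,0,0,0,0],[58,0,0,0,0],[58,0,0,0,0],[58,0,0,0,0]]

```text
time: 30.45
tool_pos: [0.5915, -0.1494, 0.0542]
tool_rot: [0.0, 0.737, 0.676, 0.0]
contact_force: [-0.4, -0.7, 0.5]
gripper_width: 0.582
grasp_force: 0.0
```

servo_tool:
  deltas:
    - [[58,0,0,0.02,0],[58,0,0,0.03,0],[58,0,0,0.03,0],[58,0,-0.01,0.02,0],[58,0,-0.01,0,0],[58,0,0,0,0],[58,0,0,0,0],[58,0,0,0,0]]

```text
time: 31.25
tool_pos: [0.5904, -0.1688, 0.1519]
tool_rot: [-0.002, 0.737, 0.676, -0.001]
contact_force: [0.7, -0.9, -0.2]
gripper_width: 0.576
grasp_force: 0.0
```

```bash
python3 - <<'E'
from w import *
stage(None,.045,.056)
blanks('top')
E
```

```text
tcp [ 590.4 -168.8  151.9] psi -5.0 t 31.25 grip 0.576
stop [600.4 -37.9] [12.9 35.4] 84.8 1505
stop [ 594.4 -111.8] [15.7 35.4] 85.3 1337
stop [ 588.  -187.2] [16.2 34.8] 85.2 1030
stop [ 581.6 -263.8] [19.7 97.3] 85.3 1521
obj [ 483.3 -141.7] [236.7  57.9] 85.8 50.6 28613
obj [598.2 -73.7] [39.5 26. ] 85.0 49.2 3123
obj [ 591.4 -149.1] [40.3 25.9] 84.9 49.2 2292
tcp [ 590.6 -168.8  152.2] psi -5.0 t 31.3 grip 0.577
top [553.7 362.1] short 26.4 long 39.9 psi 68.2 z 15.8 121
```

servo_tool:
  deltas:
    - [[58,-0.003,0.0411,0,5.6],[58,-0.003,0.0411,0,5.6],[58,-0.003,0.0411,0,5.6],[58,-0.003,0.0411,0,5.6],[58,-0.003,0.0411,0,5.6],[58,-0.003,0.0411,0,5.6],[58,-0.003,0.0411,0,5.6],[58,-0.003,0.0411,0,5.6]]

```text
time: 32.15
tool_pos: [0.5668, 0.1613, 0.1536]
tool_rot: [-0.0, 0.422, 0.907, -0.0]
contact_force: [0.3, -0.2, -0.2]
gripper_width: 0.583
grasp_force: 0.0
```

servo_tool:
  deltas:
    - [[58,-0.003,0.0411,0,5.6],[58,-0.003,0.0411,0,5.6],[58,-0.003,0.0411,0,5.6],[58,-0.003,0.0411,0,5.6],[58,-0.003,0.0411,0,5.6],[58,0,0,-0.04,0],[58,0,0,-0.04,0],[58,0,0,0,0]]

```text
time: 32.95
tool_pos: [0.5472, 0.363, 0.0662]
tool_rot: [-0.006, 0.192, 0.981, -0.004]
contact_force: [-0.8, -1.3, -1.1]
gripper_width: 0.581
grasp_force: 0.0
```

```bash
python3 - <<'E'
from w import *
blanks('wrist')
E
```

```text
tcp [547.2 363.   66.2] psi 67.9 t 32.95 grip 0.581
wrist [551.3 365.4] short 26.0 long 40.2 psi 68.0 z 13.3 3115
wrist [612.1 501.8] short 7.9 long 27.7 psi 82.0 z 13.8 378
wrist [563.7 191.9] short 2.7 long 51.8 psi 169.3 z 14.9 694
```

servo_tool:
  deltas:
    - [[58,0,0,-0.025,0],[58,0,0,-0.02,0],[58,0,0,-0.011,0],[58,0,0,0,0],[0,0,0,0,0],[0,0,0,0,0],[0,0,0,0,0],[0,0,0,0,0]]

```text
time: 33.8
tool_pos: [0.554, 0.3656, 0.0207]
tool_rot: [0.001, 0.192, 0.981, 0.001]
contact_force: [-0.0, -0.1, 5.5]
gripper_width: 0.284
grasp_force: 61.0
```

servo_tool:
  deltas:
    - [[0,0,0,0,0],[0,0,0,0,0],[0,0,0,0.02,0],[0,0,0,0.04,0],[0,0,0,0.04,0],[0,0,0,0.04,0],[0,0.0024,-0.0422,0,-5.2],[0,0.0024,-0.0422,0,-5.2]]

```text
time: 34.6
tool_pos: [0.5582, 0.2808, 0.1609]
tool_rot: [0.002, 0.281, 0.96, 0.001]
contact_force: [0.5, 0.2, -1.2]
gripper_width: 0.277
grasp_force: 60.2
```

servo_tool:
  deltas:
    - [[0,0.0024,-0.0422,0,-5.2],[0,0.0024,-0.0422,0,-5.2],[0,0.0024,-0.0422,0,-5.2],[0,0.0024,-0.0422,0,-5.2],[0,0.0024,-0.0422,0,-5.2],[0,0.0024,-0.0422,0,-5.2],[0,0.0024,-0.0422,0,-5.2],[0,0.0024,-0.0422,0,-5.2]]

```text
time: 35.4
tool_pos: [0.5761, -0.0587, 0.1582]
tool_rot: [0.0, 0.605, 0.797, 0.0]
contact_force: [0.1, 0.0, -1.3]
gripper_width: 0.279
grasp_force: 60.2
```

servo_tool:
  deltas:
    - [[0,0.0024,-0.0422,0,-5.2],[0,0.0024,-0.0422,0,-5.2],[0,0.0024,-0.0422,0,-5.2],[0,0.0024,-0.0422,0,-5.2],[0,0,0,-0.04,0],[0,0,0,-0.03,0],[0,0,0,-0.01,0],[0,0,0,0,0]]

```text
time: 36.2
tool_pos: [0.5845, -0.225, 0.0759]
tool_rot: [-0.002, 0.737, 0.676, -0.001]
contact_force: [0.9, -0.7, -1.3]
gripper_width: 0.281
grasp_force: 60.2
```

```bash
python3 - <<'E'
from w import *
stage('w9.png',.062,.08)
E
```

```text
tcp [ 584.5 -225.    75.9] psi -5.0 t 36.2 grip 0.281
stop [ 594.3 -112.3] [15.6 35.6] 85.0 3832
stop [ 588.2 -187.5] [16.7 35.3] 85.0 2498
stop [ 527.8 -226.6] [40.7  9.1] 85.1 1149
stop [ 580.5 -268.2] [11.  32.8] 85.4 1167
obj [ 584.3 -222.9] [41.3 37.1] 83.9 68.4 5403
```

servo_tool:
  deltas:
    - [[0,0,-0.002,0,0],[0,0,0,-0.01,0],[0,0,0,-0.008,0],[0,0,0,0,0],[0,0,0,0,0],[0,0,0,0,0],[0,0,0,0,0],[0,0,0,0,0]]

```text
time: 37.05
tool_pos: [0.5863, -0.228, 0.0605]
tool_rot: [0.0, 0.737, 0.676, 0.0]
contact_force: [0.7, -0.3, -1.5]
gripper_width: 0.283
grasp_force: 60.2
```

```bash
python3 - <<'E'
from w import *
stage('w10.png',.044,.08)
E
```

```text
tcp [ 586.3 -228.    60.5] psi -5.0 t 37.05 grip 0.283
stop [ 593.9 -115.5] [ 9.3 35.8] 84.9 2859
stop [ 587.9 -187.4] [16.2 35.4] 84.9 3033
stop [ 527.6 -227.6] [43.3  9.1] 85.5 1411
stop [ 582.9 -264.3] [19.2 32.1] 85.3 2202
obj [ 500.  -187.6] [167.   48.7] 73.3 47.3 29663
obj [ 591.2 -149.2] [40.3 26.2] 85.0 49.2 7877
obj [ 586.8 -226. ] [41.3 38.2] 85.3 53.1 6162
```

View pics/w10.png

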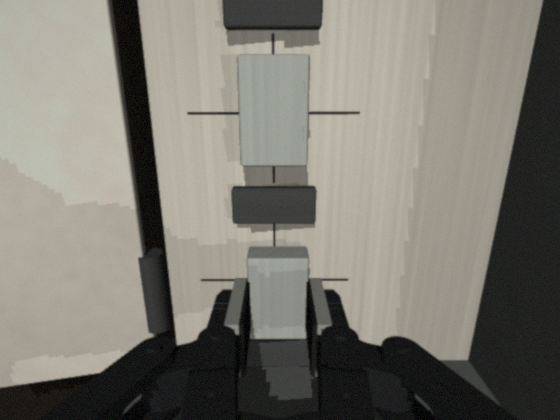

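The held blank at (278,292) is just above the station 0 stage, and blank B sits well on the cross at (273,112).

servo_tool:
  deltas:
    - [[0,-0.001,0.001,-0.002,0],[0,0,0,-0.002,0],[0,0,0,-0.001,0],[0,0,0,-0.001,0],[0,0,0,0,0],[0,0,0,0,0],[0,0,0,0,0],[0,0,0,0,0]]

```text
time: 37.9
tool_pos: [0.5851, -0.2268, 0.0566]
tool_rot: [-0.001, 0.737, 0.676, -0.0]
contact_force: [-6.5, 3.5, 12.1]
gripper_width: 0.283
grasp_force: 61.7
```

servo_tool:
  deltas:
    - [[0,0,0,0.001,0],[0,0,0,0,0],[0,0,0,0,0],[58,0,0,0,0],[58,0,0,0,0],[58,0,0,0.02,0],[58,0,0,0.03,0],[58,0,0,0.03,0]]

```text
time: 38.7
tool_pos: [0.5845, -0.2266, 0.1348]
tool_rot: [-0.001, 0.737, 0.676, -0.0]
contact_force: [0.4, -1.1, 0.3]
gripper_width: 0.582
grasp_force: 0.0
```

servo_tool:
  deltas:
    - [[58,0,0,0.02,0],[58,0,0,0.02,0],[58,0,0,0.02,0],[58,0,0,0,0],[58,0,0,0,0],[58,0,0,0,0],[58,0,0,0,0],[58,0,0,0,0]]

```text
time: 39.5
tool_pos: [0.5846, -0.2266, 0.1938]
tool_rot: [-0.001, 0.737, 0.676, -0.0]
contact_force: [-0.5, 0.6, 0.6]
gripper_width: 0.58
grasp_force: 0.0
```

```bash
python3 - <<'E'
from w import *
stage('w11.png',.045,.056)
f=cam('top');save(f,'top2.png')
blanks('top',box=(.2,.9,-.5,.7))
E
```

```text
tcp [ 584.6 -226.6  193.8] psi -5.0 t 39.5 grip 0.58
stop [ 594.4 -112.1] [15.7 34.3] 85.1 1187
stop [ 588.  -187.4] [15.4 34.3] 85.0 865
stop [ 528.1 -226.6] [39.9  8.2] 84.4 429
stop [ 596.3 -265.2] [ 18.3 128.4] 85.2 1261
obj [ 480.2 -167.3] [190.8  59.1] 85.0 50.6 18775
obj [597.  -88.1] [12.2 25.6] 85.4 49.2 814
obj [ 591.4 -149. ] [39.5 25.8] 85.8 49.2 2080
obj [ 585.6 -225.2] [40.3 25.9] 85.0 49.2 1632
obj [ 595.7 -273.6] [  1.9 128.4] 85.2 50.6 900
tcp [ 584.8 -226.8  194.4] psi -5.0 t 39.6 grip 0.583
top [ 272.2 -451.5] short 12.3 long 124.7 psi 55.5 z 13.1 142
```

View pics/w11.png

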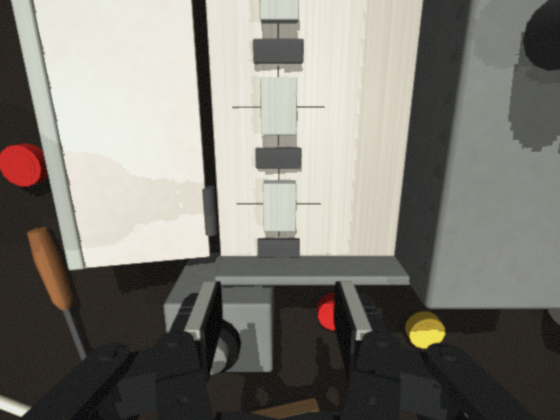

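servo_tool:
  deltas:
    - [[0,-0.0234,0.0203,0,0],[0,-0.0234,0.0203,0,0],[0,-0.0234,0.0203,0,0],[0,-0.0234,0.0203,0,0],[0,-0.0234,0.0203,0,0],[0,-0.0234,0.0203,0,0],[0,-0.0234,0.0203,0,0],[0,-0.0234,0.0203,0,0]]

```text
time: 40.45
tool_pos: [0.3969, -0.0638, 0.1952]
tool_rot: [0.0, 0.737, 0.676, 0.0]
contact_force: [-0.6, 0.4, 0.1]
gripper_width: 0.001
grasp_force: 0.0
```

servo_tool:
  deltas:
    - [[0,0,0,0,0],[0,0,0,-0.03,0],[0,0,0,-0.04,0],[0,0,0,-0.03,0],[0,0,0,-0.02,0],[0,0,0,-0.02,0],[0,0,0,0,0],[0,0,0,0,0]]

```text
time: 41.25
tool_pos: [0.3982, -0.0648, 0.0555]
tool_rot: [-0.0, 0.737, 0.676, -0.0]
contact_force: [-1.0, 1.7, 0.7]
gripper_width: 0.008
grasp_force: 0.0
```

```bash
python3 - <<'E'
from w import *
pose()
f=cam('top');P=cloud(f);px=f['pixels'].astype(int)
for zl,zh,b in((.045,.058,(.54,.66,-.32,.08)),(.016,.024,(.55,.7,.1,.3))):
  for k in rects(P,px,zl,zh,b,60,px.min(-1)>110): print(*k)
E
```

```text
tcp [398.2 -64.8  55.5] psi -5.0 t 41.25 grip 0.008
[ 6.047e+02 -6.000e-01] [38.1 27.4] 87.9 51.9 128 [217. 219. 215.]
[600.9 -75.9] [38.2 26.8] 87.7 52.4 125 [219. 220. 216.]
[ 594.  -151.2] [38.5 27. ] 88.1 52.2 126 [218. 220. 216.]
[ 587.9 -227.3] [40.2 26.7] 87.0 52.0 128 [216. 218. 214.]
[625.6 194.1] [31.7 33.7] 43.3 20.3 107 [201. 201. 194.]
```

servo_tool:
  deltas:
    - [[0,0.006,-0.0005,0,0],[0,0.005,-0.0005,0,0],[0,0.003,0,0,0],[0,0.002,0,0,0],[0,0.002,0,0,0],[0,0,0,0,0],[0,0,0,0,0],[0,0,0,0,0]]

```text
time: 42.1
tool_pos: [0.4156, -0.0654, 0.0551]
tool_rot: [-0.0, 0.737, 0.676, -0.0]
contact_force: [-3.5, 0.2, 2.0]
gripper_width: 0.0
grasp_force: 1.3
```

servo_tool:
  deltas:
    - [[0,0.003,0,0,0],[0,0.001,0,0.0055,0],[0,0.0013,0,0.0055,0],[0,0.0017,0,0.0055,0],[0,0.0017,0,0.0052,0],[0,0.0044,-0.0003,0.0102,0],[0,0,0,0,0],[0,0,0,0,0]]

```text
time: 42.9
tool_pos: [0.4261, -0.0661, 0.0863]
tool_rot: [-0.003, 0.737, 0.676, -0.003]
contact_force: [-12.5, -2.1, 8.0]
gripper_width: 0.001
grasp_force: 6.5
```

```bash
cat > flap.py <<'E'
from w import *
pose()
f=cam('top');P=cloud(f)
o=np.array([.5943,-.1116]);a=np.deg2rad(-4.9);ex=np.array([np.cos(a),np.sin(a)]);ey=np.array([-ex[1],ex[0]])
q=P.reshape(-1,3);xe=(q[:,:2]-o)@ex;ye=(q[:,:2]-o)@ey
k=(ye>-.15)&(ye<-.06)&(xe>-.2)&(xe<-.056)&(q[:,2]>.045)
z=q[k,2];t=z>z.max()-.006
print('edge xe',(xe[k][t].mean()*1000).round(1),'z',(z[t].mean()*1000).round(1),'theta~',np.arctan2(-58+2-xe[k][t].mean()*1000,z[t].mean()*1000-38).round(3))
E
python3 flap.py
```

```text
tcp [426.1 -66.1  86.3] psi -5.0 t 42.9 grip 0.001
edge xe -147.4 z 98.0 theta~ 0.99
```

servo_tool:
  deltas:
    - [[0,0.0055,-0.0005,0.0098,0],[0,0.0065,-0.0005,0.0092,0],[0,0.0073,-0.0006,0.0086,0],[0,0.008,-0.0007,0.0078,0],[0,0.0089,-0.0008,0.0068,0],[0,0.0095,-0.0008,0.006,0],[0,0.01,-0.0009,0.005,0],[0,0.0105,-0.0009,0.004,0]]

```text
time: 43.75
tool_pos: [0.4951, -0.0719, 0.1447]
tool_rot: [-0.0, 0.737, 0.676, -0.001]
contact_force: [-3.5, -2.6, 1.3]
gripper_width: -0.003
grasp_force: 1.9
```

servo_tool:
  deltas:
    - [[0,0.0109,-0.0009,0.0029,0],[0,0.008,-0.0007,0.0015,0],[0,0.005,-0.0004,0,0],[0,0.003,0,0,0],[0,0,0,0,0],[0,0,0,0,0],[0,0,0,0,0],[0,0,0,0,0]]

```text
time: 44.55
tool_pos: [0.5194, -0.0735, 0.1485]
tool_rot: [-0.003, 0.737, 0.676, -0.003]
contact_force: [-14.8, -0.8, 9.7]
gripper_width: -0.001
grasp_force: 7.6
```

```bash
python3 flap.py
```

```text
tcp [519.4 -73.5 148.5] psi -5.0 t 44.55 grip -0.001
edge xe -59.4 z 151.4 theta~ 0.03
```

servo_tool:
  deltas:
    - [[0,0.002,0,0,0],[0,0.002,0,0,0],[0,0.001,0,0,0],[0,0,0,0,0],[0,0,0,0,0],[0,0,0,0,0],[0,0,0,0,0],[0,0,0,0,0]]

```text
time: 45.4
tool_pos: [0.52, -0.0735, 0.1484]
tool_rot: [-0.008, 0.737, 0.676, -0.008]
contact_force: [-33.2, -2.7, 21.5]
gripper_width: -0.001
grasp_force: 17.4
```

```bash
python3 flap.py
```

```text
tcp [520.  -73.5 148.4] psi -5.0 t 45.4 grip -0.001
edge xe -59.3 z 150.9 theta~ 0.029
```

servo_tool:
  deltas:
    - [[0,-0.01,0,0,0],[0,-0.03,0,0,0],[0,0,0,0.04,0],[0,0,0,0.04,0],[0,0.0115,-0.045,0,0],[0,0.0115,-0.045,0,0],[0,0.0115,-0.045,0,0],[0,0.0115,-0.045,0,0]]

```text
time: 46.25
tool_pos: [0.5343, -0.255, 0.2288]
tool_rot: [0.001, 0.737, 0.676, 0.001]
contact_force: [0.4, 0.5, 0.4]
gripper_width: 0.001
grasp_force: 0.0
```

servo_tool:
  deltas:
    - [[0,0.0,-0.045,0,0],[0,0,-0.0125,0,0],[0,0,0,-0.02,0],[0,0,0,-0.02,0],[0,0,0,0,0],[0,0,0,0,0],[0,0,0,0,0],[0,0,0,0,0]]

```text
time: 47.05
tool_pos: [0.5339, -0.3111, 0.1904]
tool_rot: [0.001, 0.737, 0.676, 0.0]
contact_force: [0.0, -0.8, 0.8]
gripper_width: -0.0
grasp_force: 0.0
```

```bash
python3 - <<'E'
from w import *
pose();f=cam('wrist');save(f,'w12.png');P=cloud(f);px=f['pixels'].astype(int)
for zl,zh in((.085,.1),(.1,.112),(.104,.125)):
  for k in rects(P,px,zl,zh,(.48,.58,-.36,-.27),60): print(zl,*k)
E
python3 flap.py
```

```text
tcp [ 533.9 -311.1  190.4] psi -5.0 t 47.05 grip -0.0
0.085 [ 532.3 -310.6] [61.5 80.1] 85.1 94.1 6987 [140. 143. 138.]
0.1 [ 527.3 -310.5] [42.9 43. ] 51.6 106.1 2021 [39. 40. 38.]
0.104 [ 527.4 -310.4] [42.7 42.9] 7.0 107.2 3392 [90. 91. 87.]
tcp [ 533.8 -311.1  190.2] psi -5.0 t 47.1 grip 0.0
edge xe -195.3 z 553.1 theta~ 0.264
```

View pics/w12.png

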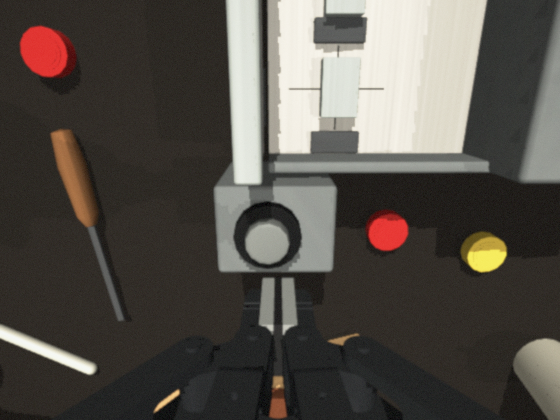

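The flap stands shut at column ~248. The button's grey cap is at (267,240) inside a black collar, and the blank is on its cross at (340,88).

```bash
python3 - <<'E'
from w import *
f=cam('wrist');P=cloud(f)
for u,v in((267,240),(267,232),(255,240),(278,240),(240,240),(295,240),(267,208),(267,262),(247,190)):print(u,v,(P[v,u]*1000).round(1),f['pixels'][v,u])
px=f['pixels'].astype(int)
for k in rects(P,px,.105,.125,(.5,.56,-.34,-.28),60,px.min(-1)>80): print(*k)
E
```

```text
267 240 [ 527.5 -307.7  116.4] [163 166 156]
267 232 [ 527.9 -303.1  114.9] [168 171 160]
255 240 [ 520.3 -307.2  116.2] [166 169 159]
278 240 [ 534.1 -308.2  116.4] [162 165 155]
240 240 [ 509.8 -310.6  105.5] [38 37 37]
295 240 [ 544.6 -313.6  105.5] [36 36 36]
267 208 [ 528.9 -290.7  106.4] [27 26 26]
267 262 [ 526.1 -322.4  116. ] [145 147 140]
247 190 [ 516.6 -281.7   93.1] [158 163 157]
[ 527.4 -312.3] [30.8 26.2] 84.3 116.0 1531 [153. 155. 146.]
```

servo_tool:
  deltas:
    - [[0,-0.006,0.0005,0,0],[0,0,0,-0.02,0],[0,0,0,-0.02,0],[0,0,0,-0.013,0],[0,0,0,0,0],[0,0,0,0,0],[0,0,0,0,0],[0,0,0,0,0]]

```text
time: 48.0
tool_pos: [0.5277, -0.311, 0.1371]
tool_rot: [0.001, 0.737, 0.676, 0.0]
contact_force: [0.0, -0.1, -0.1]
gripper_width: 0.006
grasp_force: 0.0
```

servo_tool:
  deltas:
    - [[0,0,0,-0.003,0],[0,0,0,-0.003,0],[0,0,0,-0.003,0],[0,0,0,-0.002,0],[0,0,0,-0.002,0],[0,0,0,0,0],[0,0,0,0,0],[0,0,0,0,0]]

```text
time: 48.8
tool_pos: [0.5276, -0.3108, 0.125]
tool_rot: [0.0, 0.737, 0.676, 0.0]
contact_force: [-2.9, 2.2, 10.2]
gripper_width: 0.0
grasp_force: 5.3
```

servo_tool:
  deltas:
    - [[0,0,0,-0.001,0],[0,0,0,-0.001,0],[0,0,0,-0.001,0],[0,0,0,0,0],[0,0,0,0,0],[0,0,0,0,0],[0,0,0,0,0],[0,0,0,0,0]]

```text
time: 49.6
tool_pos: [0.5277, -0.3109, 0.1248]
tool_rot: [0.0, 0.737, 0.676, -0.0]
contact_force: [-8.5, 6.6, 21.9]
gripper_width: -0.0
grasp_force: 11.1
```

servo_tool:
  deltas:
    - [[0,0,0,0.01,0],[0,0,0,0.02,0],[0,0,0,0.03,0],[0,0,0,0.03,0],[0,0,0,0.03,0],[0,-0.03,0,0.02,0],[0,-0.03,0,0,0],[0,0,0,0,0]]

```text
time: 50.4
tool_pos: [0.4652, -0.3106, 0.26]
tool_rot: [0.0, 0.738, 0.675, -0.0]
contact_force: [0.7, -0.3, 0.6]
gripper_width: -0.001
grasp_force: 0.0
```

```bash
python3 flap.py; python3 - <<'E'
from w import *
f=cam('top');save(f,'top3.png');P=cloud(f);px=f['pixels'].astype(int)
for zl,zh,b in((.045,.058,(.545,.66,-.32,.08)),(.016,.024,(.55,.7,.1,.3)),(.14,.16,(.5,.6,-.3,.1))):
  for k in rects(P,px,zl,zh,b,60,px.min(-1)>100): print(*k)
E
```

```text
tcp [ 465.2 -310.6  260. ] psi -5.1 t 50.4 grip -0.001
edge xe -168.9 z 574.2 theta~ 0.207
[ 6.048e+02 -6.000e-01] [38.3 27.3] 88.1 52.1 126 [233. 235. 231.]
[600.2 -76.2] [39.3 25.8] 84.7 52.1 127 [234. 236. 232.]
[ 591.8 -169.3] [54.2 31.8] 82.0 51.7 142 [221. 223. 219.]
[ 587.4 -227. ] [39.8 26.8] 85.3 51.7 128 [233. 234. 230.]
[625.  193.4] [32.8 33.8] 89.8 20.6 104 [218. 218. 211.]
[ 538.2 -110. ] [318.9  15.1] 85.1 150.0 687 [230. 232. 227.]
```

View pics/top3.png

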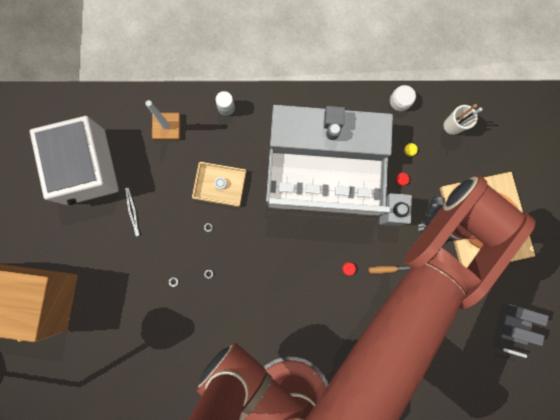

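```bash
python3 - <<'E'
from w import *
im=cv2.imread('pics/top3.png')[170:215,260:400];cv2.imwrite('pics/c3.png',cv2.resize(im,None,fx=5,fy=5,interpolation=cv2.INTER_CUBIC))
f=cam('top');P=cloud(f);px=f['pixels'].astype(int)
for k in rects(P,px,.0485,.058,(.545,.66,-.32,.08),40,px.min(-1)>140): print(*k)
E
```

```text
[ 6.047e+02 -5.000e-01] [38.4 26.4] 86.9 52.1 121 [234. 236. 232.]
[600.3 -75.9] [38.9 25.8] 85.8 52.5 120 [235. 237. 233.]
[ 593.3 -162.1] [40.9 26.9] 83.6 52.2 121 [230. 232. 228.]
[ 587.9 -226.6] [39.3 26.4] 86.1 52.0 115 [233. 235. 231.]
```

View pics/c3.png

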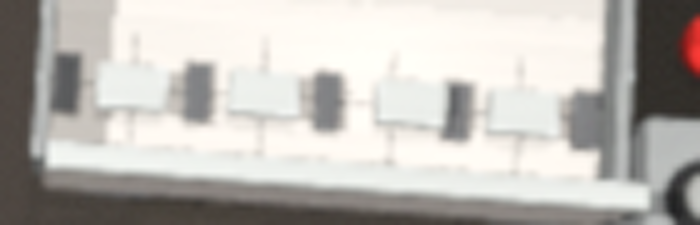

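The check paid off. The station 1 blank, at (412,103) in the crop, has been knocked about 11 mm against its right-hand stop. I'll reopen the flap, fix the blank, shut the flap and press start again.

servo_tool:
  deltas:
    - [[0,0.0204,0.0394,0,0],[0,0.0204,0.0394,0,0],[0,0.0204,0.0394,0,0],[0,0.0204,0.0394,0,0],[0,0.0204,0.0394,0,0],[0,0,0,0,0],[0,0,0,0,0],[0,0,0,-0.02,0]]

```text
time: 51.35
tool_pos: [0.5709, -0.1144, 0.2423]
tool_rot: [0.002, 0.737, 0.676, 0.001]
contact_force: [-0.2, 0.3, 0.2]
gripper_width: -0.002
grasp_force: 0.0
```

servo_tool:
  deltas:
    - [[0,0,0,-0.02,0],[0,0,0,-0.02,0],[0,0,0,-0.02,0],[0,0,0,-0.02,0],[0,0,0,-0.02,0],[0,0,0,0,0],[0,0,0,0,0],[0,0,0,0,0]]

```text
time: 52.15
tool_pos: [0.5698, -0.1143, 0.1412]
tool_rot: [0.001, 0.737, 0.675, 0.0]
contact_force: [0.3, 0.3, -0.4]
gripper_width: 0.002
grasp_force: 0.0
```

servo_tool:
  deltas:
    - [[0,-0.0098,0.0005,0,0],[0,-0.0098,0.001,0,0],[0,-0.0092,0.001,-0.0005,0],[0,-0.0091,0.001,-0.0014,0],[0,-0.0089,0.001,-0.0023,0],[0,-0.0086,0.001,-0.0032,0],[0,-0.0083,0.001,-0.004,0],[0,-0.0078,0.001,-0.0049,0]]

```text
time: 52.95
tool_pos: [0.4966, -0.1057, 0.1227]
tool_rot: [-0.0, 0.737, 0.676, -0.0]
contact_force: [1.9, -0.6, 1.3]
gripper_width: -0.0
grasp_force: 0.9
```

servo_tool:
  deltas:
    - [[0,-0.0073,0.0006,-0.0057,0],[0,-0.0067,0.0006,-0.0065,0],[0,-0.0061,0.0005,-0.0071,0],[0,-0.0054,0.0005,-0.0077,0],[0,-0.0046,0.0004,-0.0082,0],[0,-0.0038,0.0003,-0.0086,0],[0,0,0,0,0],[0,0,0,0,0]]

```text
time: 53.75
tool_pos: [0.4632, -0.1029, 0.0788]
tool_rot: [-0.001, 0.737, 0.676, -0.0]
contact_force: [-0.4, -0.2, 0.9]
gripper_width: -0.001
grasp_force: 0.0
```

servo_tool:
  deltas:
    - [[0,-0.002,0,-0.004,0],[0,-0.001,0,-0.004,0],[0,0,0,-0.003,0],[0,0,0,-0.002,0],[0,0,0,-0.001,0],[0,0,0,0,0],[0,0,0,0,0],[0,0,0,0,0]]

```text
time: 54.55
tool_pos: [0.4619, -0.1034, 0.0715]
tool_rot: [-0.001, 0.737, 0.676, -0.0]
contact_force: [-16.4, 5.7, 35.9]
gripper_width: -0.003
grasp_force: 16.1
```

servo_tool:
  deltas:
    - [[0,0,0,0.02,0],[0,0,0,0.04,0],[0,0,0,0.04,0],[58,0.03,-0.012,0,0],[58,0.03,-0.012,0,0],[58,0.03,-0.012,0,0],[58,0.03,-0.012,0,0],[58,0.009,-0.007,0,0]]

```text
time: 55.35
tool_pos: [0.5915, -0.1589, 0.1651]
tool_rot: [0.0, 0.737, 0.676, -0.0]
contact_force: [0.3, 0.2, 0.1]
gripper_width: 0.576
grasp_force: 0.0
```

```bash
python3 - <<'E'
from w import *
stage('w13.png',.0455,.06)
E
```

```text
tcp [ 591.5 -158.9  165.1] psi -5.0 t 55.35 grip 0.576
stop [601.3 -36.3] [16.2 34.5] 85.8 1510
stop [ 594.8 -111.7] [15.6 34.2] 85.1 1114
stop [ 588.6 -187.5] [15.8 34. ] 84.1 664
stop [ 582.4 -264.2] [ 19.5 101.7] 85.9 1389
obj [ 480.6 -135.3] [248.1  68.5] 88.3 52.1 32116
obj [598.2 -74. ] [39.4 26.1] 84.9 49.1 2666
obj [ 591.7 -159.3] [39.8 26.1] 85.2 49.1 1916
obj [ 585.7 -224.8] [40.5 25.8] 84.3 49.1 1539
```

servo_tool:
  deltas:
    - [[58,0,0,-0.03,0],[58,0,0,-0.03,0],[58,0,0,-0.03,0],[58,0,0,-0.015,0],[58,0,0,-0.008,0],[58,0,0,0,0],[58,0,0,0,0],[58,0,0,0,0]]

```text
time: 56.2
tool_pos: [0.5909, -0.1586, 0.0546]
tool_rot: [0.001, 0.737, 0.676, 0.001]
contact_force: [-0.1, 0.0, 0.5]
gripper_width: 0.576
grasp_force: 0.0
```

servo_tool:
  deltas:
    - [[0,0,0,0,0],[0,0,0,0,0],[0,0,0,0,0],[0,0,0,0,0],[0,0,0,0,0],[0,0,0,0.005,0],[0,0,0,0.005,0],[0,0,0,0,0]]

```text
time: 57.0
tool_pos: [0.5898, -0.1582, 0.063]
tool_rot: [0.0, 0.737, 0.676, 0.0]
contact_force: [0.2, -0.6, -1.7]
gripper_width: 0.284
grasp_force: 60.3
```

```bash
python3 - <<'E'
from w import *
stage(None,.0545,.075)
E
```

```text
tcp [ 589.8 -158.2   63. ] psi -5.0 t 57.0 grip 0.284
stop [599.9 -42.6] [ 3.7 35.6] 84.9 1158
stop [ 594.2 -111.7] [16.4 36. ] 85.0 3072
obj [ 586.5 -158.7] [40.7 31.7] 84.5 58.1 5212
obj [ 607.6 -149.2] [3.3 6.9] 60.3 65.8 322
obj [ 460.9 -191.5] [44.3 11.8] 73.2 55.2 883
```

servo_tool:
  deltas:
    - [[0,0.001,0.005,0,0],[0,0.0005,0.0043,0,0],[0,0,0,0,0],[0,0,0,-0.005,0],[0,0,0,-0.004,0],[0,0,0,0,0],[0,0,0,0,0],[0,0,0,0,0]]

```text
time: 57.85
tool_pos: [0.5914, -0.1488, 0.0541]
tool_rot: [0.0, 0.737, 0.676, 0.0]
contact_force: [-2.3, 1.0, 5.4]
gripper_width: 0.284
grasp_force: 61.0
```

servo_tool:
  deltas:
    - [[58,0,0,0,0],[58,0,0,0,0],[58,0,0,0,0],[58,0,0,0.02,0],[58,0,0,0.04,0],[58,0,0,0.04,0],[58,0,0,0.04,0],[58,0,0,0,0]]

```text
time: 58.65
tool_pos: [0.5949, -0.1502, 0.2016]
tool_rot: [0.006, 0.737, 0.676, 0.003]
contact_force: [0.3, -0.1, 0.8]
gripper_width: 0.579
grasp_force: 0.0
```

servo_tool:
  deltas:
    - [[0,0,0,0,0],[0,0,0,0,0],[0,0,0,0,0],[0,0,0,0,0],[0,0,0,0,0],[0,0,0,0,0],[0,0,0,0,0],[0,0,0,0,0]]

```text
time: 59.45
tool_pos: [0.5912, -0.1488, 0.1936]
tool_rot: [0.0, 0.737, 0.676, 0.0]
contact_force: [-0.6, -1.4, -0.5]
gripper_width: 0.0
grasp_force: 0.0
```

```bash
python3 - <<'E'
from w import *
stage(None,.0455,.06)
E
```

```text
tcp [ 591.2 -148.8  193.6] psi -5.0 t 59.45 grip 0.0
stop [600.7 -36.4] [15.7 34.9] 85.1 1218
stop [ 594.5 -111.6] [16.2 34.9] 87.2 907
stop [ 588.2 -187.1] [16.4 34.2] 85.5 727
stop [ 528.  -226.6] [40.8  8.4] 84.3 355
obj [ 480.7 -129.4] [268.4  70.4] 88.0 52.2 28471
obj [601.3 -11.1] [13.4 25.6] 85.4 49.1 893
obj [598.3 -74.1] [39.6 25.9] 85.0 49.2 2071
obj [ 591.2 -149.9] [40.2 25.8] 85.7 49.2 1594
```

servo_tool:
  deltas:
    - [[0,-0.0242,0.0105,0,0],[0,-0.0242,0.0105,0,0],[0,-0.0242,0.0105,0,0],[0,-0.0242,0.0105,0,0],[0,-0.0242,0.0105,0,0],[0,-0.0242,0.0105,0,0],[0,-0.0242,0.0105,0,0],[0,-0.0242,0.0105,0,0]]

```text
time: 60.3
tool_pos: [0.3967, -0.0644, 0.1937]
tool_rot: [0.0, 0.737, 0.676, 0.0]
contact_force: [-0.6, 0.7, 0.6]
gripper_width: -0.001
grasp_force: 0.0
```

servo_tool:
  deltas:
    - [[0,0,0,0,0],[0,0,0,-0.03,0],[0,0,0,-0.04,0],[0,0,0,-0.03,0],[0,0,0,-0.02,0],[0,0,0,-0.019,0],[0,0,0,0,0],[0,0,0,0,0]]

```text
time: 61.1
tool_pos: [0.398, -0.065, 0.0549]
tool_rot: [-0.0, 0.737, 0.676, -0.0]
contact_force: [0.0, -0.3, -0.3]
gripper_width: 0.001
grasp_force: 0.0
```

servo_tool:
  deltas:
    - [[0,0.006,-0.0005,0,0],[0,0.005,-0.0005,0,0],[0,0.003,0,0,0],[0,0.002,0,0,0],[0,0.002,0,0,0],[0,0,0,0,0],[0,0,0,0,0],[0,0,0,0,0]]

```text
time: 61.9
tool_pos: [0.4155, -0.0657, 0.0545]
tool_rot: [-0.0, 0.737, 0.676, -0.0]
contact_force: [-1.1, -1.1, 0.5]
gripper_width: -0.001
grasp_force: 0.6
```

Same state as before. I'll check the placement once more, then repeat the arc.

servo_tool:
  deltas:
    - [[0,0.003,0,0,0],[0,0.001,0,0.0055,0],[0,0.0013,0,0.0055,0],[0,0.0017,0,0.0055,0],[0,0.0017,0,0.0052,0],[0,0.0044,-0.0003,0.0102,0],[0,0,0,0,0],[0,0,0,0,0]]

```text
time: 62.7
tool_pos: [0.426, -0.0663, 0.0858]
tool_rot: [-0.003, 0.737, 0.676, -0.003]
contact_force: [-12.1, -2.2, 7.9]
gripper_width: 0.001
grasp_force: 5.8
```

servo_tool:
  deltas:
    - [[0,0.0055,-0.0005,0.0098,0],[0,0.0065,-0.0005,0.0092,0],[0,0.0073,-0.0006,0.0086,0],[0,0.008,-0.0007,0.0078,0],[0,0.0089,-0.0008,0.0068,0],[0,0.0095,-0.0008,0.006,0],[0,0.01,-0.0009,0.005,0],[0,0.0105,-0.0009,0.004,0]]

```text
time: 63.5
tool_pos: [0.4946, -0.0721, 0.1441]
tool_rot: [-0.0, 0.737, 0.676, -0.001]
contact_force: [-4.0, -0.2, 1.2]
gripper_width: -0.003
grasp_force: 1.9
```

servo_tool:
  deltas:
    - [[0,0.0109,-0.0009,0.0029,0],[0,0.008,-0.0007,0.0015,0],[0,0.005,-0.0004,0,0],[0,0.003,0,0,0],[0,0.002,0,0,0],[0,0.002,0,0,0],[0,0,0,0,0],[0,0,0,0,0]]

```text
time: 64.3
tool_pos: [0.5198, -0.0739, 0.1479]
tool_rot: [-0.006, 0.737, 0.676, -0.007]
contact_force: [-29.5, -1.9, 18.8]
gripper_width: -0.001
grasp_force: 15.1
```

```bash
cat > fin.py <<'E'
from w import *
f=cam('top');P=cloud(f);px=f['pixels'].astype(int)
for zl,zh,b in((.0485,.058,(.545,.66,-.32,.08)),(.016,.024,(.55,.7,.1,.3)),(.14,.16,(.5,.6,-.3,.1))):
  for k in rects(P,px,zl,zh,b,40,px.min(-1)>130): print(*k[:5])
E
python3 flap.py; python3 fin.py
```

```text
tcp [519.8 -73.9 147.9] psi -5.0 t 64.3 grip -0.001
edge xe -59.2 z 149.9 theta~ 0.029
[ 6.046e+02 -6.000e-01] [38.8 26.5] 86.6 52.3 123
[625.2 193.5] [32.8 33.3] 89.1 20.2 103
[548.5   7.8] [82.4 14.5] 85.1 150.0 181
[ 527.3 -236.7] [65.3 13.7] 84.8 150.1 129
```

Shut hard against its stop. Next I back off to the button hover and check the blanks before pressing.

servo_tool:
  deltas:
    - [[0,-0.01,0,0,0],[0,-0.03,0,0,0],[0,0,0,0.04,0],[0,0,0,0.04,0],[0,0.0115,-0.045,0,0],[0,0.0115,-0.045,0,0],[0,0.0115,-0.045,0,0],[0,0.0115,-0.045,0,0]]

```text
time: 65.2
tool_pos: [0.5329, -0.2554, 0.2282]
tool_rot: [0.001, 0.737, 0.676, 0.001]
contact_force: [0.6, -0.3, -0.3]
gripper_width: 0.0
grasp_force: 0.0
```

servo_tool:
  deltas:
    - [[0,-0.003,-0.045,0,0],[0,-0.003,-0.0125,0,0],[0,0,0,-0.02,0],[0,0,0,-0.02,0],[0,0,0,-0.03,0],[0,0,0,-0.022,0],[0,0,0,0,0],[0,0,0,0,0]]

```text
time: 66.0
tool_pos: [0.5261, -0.3107, 0.1362]
tool_rot: [-0.0, 0.737, 0.676, 0.0]
contact_force: [-0.1, -0.6, 0.1]
gripper_width: 0.0
grasp_force: 0.0
```

```bash
python3 - <<'E'
from w import *
pose()
E
python3 fin.py
```

```text
tcp [ 526.1 -310.7  136.2] psi -5.0 t 66.0 grip 0.0
[ 6.046e+02 -6.000e-01] [37.9 26.7] 88.8 52.5 123
[600.7 -75.7] [38.7 26.2] 85.8 52.3 117
[ 593.1 -152.1] [39.1 25.7] 84.7 52.1 117
[ 587.7 -226.8] [39.1 26.2] 87.0 52.3 122
[625.4 193.7] [31.4 33.3] 29.1 20.0 100
[ 538.3 -110. ] [318.9  14.8] 85.1 150.2 683
```

Everything is in place, so I'm pressing start.

servo_tool:
  deltas:
    - [[0,0.001,0,-0.003,0],[0,0,0,-0.003,0],[0,0,0,-0.003,0],[0,0,0,-0.002,0],[0,0,0,-0.002,0],[0,0,0,-0.001,0],[0,0,0,-0.001,0],[0,0,0,0,0]]

```text
time: 66.85
tool_pos: [0.5278, -0.3118, 0.1249]
tool_rot: [0.001, 0.737, 0.676, 0.0]
contact_force: [-3.8, 4.2, 15.7]
gripper_width: -0.002
grasp_force: 7.8
```

servo_tool:
  deltas:
    - [[0,0,0,-0.001,0],[0,0,0,0,0],[0,0,0,0,0],[0,0,0,0.01,0],[0,0,0,0.02,0],[0,0,0,0.03,0],[0,0,0,0.03,0],[0,0,0,0.03,0]]

```text
time: 67.65
tool_pos: [0.5261, -0.311, 0.2402]
tool_rot: [-0.001, 0.737, 0.676, -0.0]
contact_force: [0.7, 0.2, 0.5]
gripper_width: -0.003
grasp_force: 0.0
```

servo_tool:
  deltas:
    - [[0,-0.03,0,0,0],[0,-0.03,0,0,0],[0,0,0,0,0],[0,0,0,0,0],[0,0,0,0,0],[0,0,0,0,0],[0,0,0,0,0],[0,0,0,0,0]]

```text
time: 68.45
tool_pos: [0.4671, -0.3112, 0.2399]
tool_rot: [-0.0, 0.737, 0.676, -0.0]
contact_force: [-0.3, 0.6, -1.4]
gripper_width: -0.0
grasp_force: 0.0
```

```bash
python3 fin.py
```

```text
[ 6.048e+02 -5.000e-01] [38.5 26.5] 87.3 52.3 118
[600.2 -75.9] [38.3 25.9] 86.8 52.9 120
[ 592.6 -152.2] [39.5 25.9] 86.1 52.3 114
[ 587.9 -226.5] [39.4 26.7] 86.0 52.2 120
[625.1 194.2] [32.2 33.4] 51.3 20.3 97
[ 538.2 -110.1] [319.   14.6] 85.1 149.9 681
```

```bash
python3 -c "
from plant import manip
print(manip.job_done())"
```

```text
the job is handed in; nothing more can be done
None
```

The job is handed in: the one seal is in the tray, all four blanks are squared on their crosses (measured within about 2 mm), and the flap is shut; start was pressed twice, because the station 1 blank was found knocked aside after the first press, so I reopened the flap, re-centred it, shut the flap and pressed again.

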